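# Lever open the cell box and store the loose cells by colour

## Task

The cover of the cell box sits flush and stiff: put the opening tool's blade in the notch at its front, lever the cover up with the tool and open it fully, then lay every loose cell flat in the bay marked with its own colour. Finally shut the cover fully and leave the opening tool lying on its black mat, without pushing the other things on the table about.

Things in the scene. Friction and masses are not known exactly. Their poses are not given: they have to be found in the camera images.
- cell_box: fixed grey box for four AA cells, 84 (x) x 204 (y) x 64 mm high when shut; origin under its centre on the table; x from the front wall (robot's side) to the hinge, y to the left, z up. Walls 4 mm thick, rim 60 mm high, inner floor 36 mm above the table. Four bays side by side at 42 mm pitch, colour-marked on the floor and on the front wall: from the left blue, white-red, grey, yellow-black
- cover (a joint): hinge angle of the white flat cover (84 x 204 x 4 mm), rad: 0 shut, 1.8 fully open, leaning slightly back. Hinge axis along the box's y at box x = 42 mm, z = 62 mm. Stiff (0.12 N m, about 2 N at the front edge), stays where it is left. Flush with the walls all round: nothing to grip, only a blade in the front notch gets under it
- cover_lip (a point): middle of the cover's front edge, half-way through its thickness, 84 mm from the hinge; the axes turn with the cover (x from lip to hinge, z out of its upper side)
- notch (a point): centre of the pry notch in the middle of the front wall, at its outer face, 55 mm above the table, axes as cell_box; an opening 36 mm wide and 10 mm high between the wall's top there (z = 50 mm) and the underside of the shut cover (z = 60 mm); behind the 4 mm wall the box is hollow at that height
- tool_mat: fixed black rubber tool mat, 190 x 90 x 3 mm, long along its x; origin under its centre
- opener_grip (a point): opening tool, loose, 60 g: orange handle with black bands, 90 x 18 x 18 mm, and a steel blade 14 mm wide, 2.6 mm thick, 57 mm long ahead of it, at the handle's mid height. The point lies on the handle's axis near the balance point, 35 mm behind the handle's front end, 55 mm ahead of its rear end, 9 mm above its underside; x to the blade's tip, z up as it lies
- opener_tip (a point): the end of the opening tool's blade, 92 mm ahead of opener_grip along its x, mid thickness
- flux_tin: yellow round tin, 47 mm across, 23 mm high, loose bystander; origin under its centre
- snips_red: red side cutters, 127 x 44 x 13 mm, loose bystander; origin under the centre
- tape_roll: black tape roll, 58 mm across, 19 mm high, loose bystander; origin under its centre
- driver: precision screwdriver, 105 x 11 x 11 mm, loose bystander; origin under its centre
- solder_spool: reel of solder, 55 mm across, 42 mm high, loose bystander; origin under its centre
- cell_blue_mid (a point): centre of a blue AA cell with a white end, 50 mm long and 14 mm thick, 23 g, loose, lying on the flat black tool wallet (top 7 mm above the table), on its side (it does not roll), 7 mm above its underside; x along its length; may be absent
- bay_blue (a point): where the centre of a cell lying in the bay marked blue comes to be: 43 mm above the table, 7 mm above the bay's floor; axes as cell_box. The cell lies along x, between two black ribs 58 mm long, 5 mm high, 19 mm apart inside; it has some 10 mm of play along x
- cell_white_mid (a point): centre of a white AA cell with a red end and band, 50 mm long and 14 mm thick, 23 g, loose, lying on the flat black tool wallet (top 7 mm above the table), on its side (it does not roll), 7 mm above its underside; x along its length; may be absent
- bay_white (a point): where the centre of a cell lying in the bay marked white with a small red end piece comes to be: 43 mm above the table, 7 mm above the bay's floor; axes as cell_box. The cell lies along x, between two black ribs 58 mm long, 5 mm high, 19 mm apart inside; it has some 10 mm of play along x
- cell_silver_mid (a point): centre of a plain silver-grey AA cell, 50 mm long and 14 mm thick, 23 g, loose, lying on the flat black tool wallet (top 7 mm above the table), on its side (it does not roll), 7 mm above its underside; x along its length; may be absent
- bay_silver (a point): where the centre of a cell lying in the bay marked grey (silver) with a darker grey end piece comes to be: 43 mm above the table, 7 mm above the bay's floor; axes as cell_box. The cell lies along x, between two black ribs 58 mm long, 5 mm high, 19 mm apart inside; it has some 10 mm of play along x
- cell_amber_mid (a point): centre of a black AA cell with an amber-yellow end, 50 mm long and 14 mm thick, 23 g, loose, lying on the flat black tool wallet (top 7 mm above the table), on its side (it does not roll), 7 mm above its underside; x along its length; may be absent
- bay_amber (a point): where the centre of a cell lying in the bay marked amber-yellow with a small black end piece comes to be: 43 mm above the table, 7 mm above the bay's floor; axes as cell_box. The cell lies along x, between two black ribs 58 mm long, 5 mm high, 19 mm apart inside; it has some 10 mm of play along x
- opener: the opening tool as a body; origin under the middle of its handle, 10 mm behind opener_grip; x points to the blade's tip

How it is judged (in metres and radians):
On the way, in this order (a step that is already met when the one before it is completed fails the run):
1. the cover is levered up by the opening tool: raised at least 0.15 rad while the tool bears on it and the fingers do not (value of joint cover between 0.15 and 1.2 rad and contact force between opener and cover above 0.2 N and contact force between the fingers and cover below 0.2 N), for 0.05 s.
2. the cover is fully open (past 1.55 rad) (value of joint cover above 1.55 rad), for 0.2 s.
3. every loose cell lies in the bay of its colour (y of cell_blue_mid in the frame of bay_blue between -0.006 and 0.006 m and x of cell_blue_mid in the frame of bay_blue between -0.025 and 0.025 m and z of cell_blue_mid in the frame of bay_blue between -0.005 and 0.005 m and angle between the x axis of each of cell_blue_mid, cell_white_mid, cell_silver_mid, cell_amber_mid and the x axis of cell_box, either way round below 0.25 rad and y of cell_white_mid in the frame of bay_white between -0.006 and 0.006 m and x of cell_white_mid in the frame of bay_white between -0.025 and 0.025 m and z of cell_white_mid in the frame of bay_white between -0.005 and 0.005 m and y of cell_silver_mid in the frame of bay_silver between -0.006 and 0.006 m and x of cell_silver_mid in the frame of bay_silver between -0.025 and 0.025 m and z of cell_silver_mid in the frame of bay_silver between -0.005 and 0.005 m and y of cell_amber_mid in the frame of bay_amber between -0.006 and 0.006 m and x of cell_amber_mid in the frame of bay_amber between -0.025 and 0.025 m and z of cell_amber_mid in the frame of bay_amber between -0.005 and 0.005 m), for 0.2 s.
At the end, for the whole second after the job is handed in: each cell present lies flat in the bay of its own colour (within 6 mm across, 25 mm along, 5 mm in height, 0.25 rad), the cover is shut (below 0.06 rad), and the opening tool lies at rest on its mat (grip point within 75 mm along and 42 mm across of the mat's centre) (all of step 3 and value of joint cover below 0.06 rad and x of opener_grip in the frame of tool_mat between -0.075 and 0.075 m and y of opener_grip in the frame of tool_mat between -0.042 and 0.042 m and z of opener_grip in the frame of tool_mat below 0.018 m and linear speed of opener below 0.03 m/s); the robot touches nothing.
It fails at once if the flux_tin is pushed more than 4 cm (distance of flux_tin from where it was at the start of the episode above 0.04 m).
It fails at once if the snips_red is pushed more than 4 cm (distance of snips_red from where it was at the start of the episode above 0.04 m).
It fails at once if the tape_roll is pushed more than 4 cm (distance of tape_roll from where it was at the start of the episode above 0.04 m).
It fails at once if the driver is pushed more than 4 cm (distance of driver from where it was at the start of the episode above 0.04 m).
It fails at once if the solder_spool is pushed more than 4 cm (distance of solder_spool from where it was at the start of the episode above 0.04 m).
Of cell_blue, cell_white, cell_silver, cell_amber only 2 to 4 are there at a start; the rules pass over those that are not, and their reading is None.
At some moment in a run one of cell_blue, cell_white, cell_silver, cell_amber, opener may be knocked a few centimetres aside while the robot is not near it.
Once in a run the grip may slacken for a moment while it holds something.
It also fails if it takes over 210 s, if anything falls off the work surface, if the arm or the gripper's body presses on something with over 40 N, if the wrist force passes 120 N, or if a joint passes its speed limit or range.

## Robot

A 6-joint arm with a two-finger parallel gripper is mounted at the origin on the work surface; the furniture and walls round the work are solid. World frame = base frame: x ahead of the robot, y to its left, z up, the work surface at z = 0. Lengths are in mm, angles in rad, forces in N, time in s.
With the tool pointing down it reaches from about 400 to 925 mm from the base axis. Payload 12.5 kg.
Tool frame: the origin (TCP) lies on the centre line of the jaws, within the pads' length; the fingertips stand 14 mm ahead of it and the grasp point (between the pads) lies 5 mm behind it; z points along the fingers, y is the direction in which the jaws open and shut (so a half turn about z gives the same grasp; the last joint's range is limited). The gripper opens to 95 mm and grips with 3 to 60 N. Pads are 20 mm wide; open, the fingers measure 119 mm over their backs; the gripper's body (75 mm by 180 mm) begins 59 mm behind the grasp point.
Start: joints at [-0.106, 0.491, 1.559, -0, 1.092, -0.106], TCP at [625.02, 0.021, 191.461] pointing down, gripper open.
Joint ranges: [-3.1, 3.1], [-0.84, 2.19], [0.05, 2.79], [-1.13, 4.28], [0.06, 2.93], [-2.69, 2.69]. Speed limits (rad/s): [2.22, 2.22, 2.79, 3.14, 3.14, 3.14].

## Interface

Orientations are given as [roll, pitch, yaw] about the fixed x, y, z axes, in that order (R = Rz(yaw) Ry(pitch) Rx(roll)).
In Python, from cell import * gives the robot as it stands.
- The arm moves only by the tool play_rows, never from a script. Its argument "moves" is a list of rows, each a list of 7 numbers: the shift along the tool's x, y, z in m, then the turn, a rotation vector about the tool's x, y, z in rad, then the opening in per cent of the stroke, from 0 (shut) to 100 (fully open). In form: [[tx, ty, tz, ax, ay, az, claw], ...]. A call has 1 to 8 rows; each row shifts and turns the pose as measured when the row begins, along the tool's axes as they then stand; what a row does not reach is not made up. A row lasts 1/10 s, in which the tool goes at most 50 mm and 8.59 degrees, less where a joint would pass 70% of its speed; a pose out of reach is approached as far as the arm can. A call is refused whole if a number of a shift passes 0.05 or a number of a turn 0.15, either way. A call with a gripper value outside its range is refused whole. The fingers move at their own pace and stop on an object; the grip force is fixed at half the most. Time passes only in rows, so rows that do not move let the fingers close. It gives the time, the measured TCP pose, the force and the opening at its end, in the units of the state.
- state(): the state, without advancing time (a new reading comes with each control period).
- read_camera(name): name is "scene" or "side" or "wrist"; returns a dict with "img" (384x512x3 uint8, red, green, blue), "fx", "fy", "cx", "cy" (pixels), "k1" (the pictures are not rectified: a ray, as slopes to the right and down, at radius r is drawn at 1 + k1 r^2 times it, then the intrinsics apply), "R" (3x3) and "t" (3): a world point X has camera coordinates R X + t. Camera axes: x right, y down, z forward; pixel columns grow to the right and rows downward; lengths in mm; the calibration is good to about 2 mm. A picture is of the moment at which its call begins. There is no depth.
- job_done(): hands the job in, once; it reports no verdict.
The state is a dict: "t": time; "joints": joint angles; "qvel": joint speeds; "tau": joint torques, N m; "eef_pos": TCP position; "tcp_rot": TCP orientation; "ft_force": force on the tool from outside, world axes, zero at the start; "moment": the same for the moment, N m; "opening": opening from 0.0 (shut) to 1.0 (fully open).
Only numpy, scipy, OpenCV 4.12 (cv2) and the standard library are available. Lean on these libraries where they do the work, as an engineer would, in place of code of your own. Each camera call takes 0.05 s, during which the arm holds its last target.

## Working session

There is one attempt and no reset: what is moved stays moved. The work goes in short steps, Python scripts to look and compute and a tool call to move; the robot and the scene stay as the last step left them, time stands still between calls to the robot, and variables do not carry over. Pictures are saved under pics/ and viewed, and the job is handed in when it is done.

Besides the shell and the picture viewer there is one more tool, called after "Request:" in YAML: its name, and indented under it one key for each argument. play_rows: Moves the arm, as the interface text tells. Its arguments: {"type":"object","properties":{"moves":{"type":"array"}},"required":["moves"]}

```bash
ls -la; mkdir -p pics; cat > h.py <<'E'
import numpy as np, cv2
from cell import *
def snap(n,f):
    c=read_camera(n); cv2.imwrite('pics/'+f+'.png',c['img'][:,:,::-1]); 
    np.savez('pics/'+f+'.npz',**{k:np.array(v) for k,v in c.items()}); return c
def K(c): return np.array([[c['fx'],0,c['cx']],[0,c['fy'],c['cy']],[0,0,1.]])
def ray(c,u,v):
    # invert distortion
    xd=(u-c['cx'])/c['fx']; yd=(v-c['cy'])/c['fy']; x,y=xd,yd
    for _ in range(30):
        s=1+c['k1']*(x*x+y*y); x,y=xd/s,yd/s
    R=np.array(c['R']);t=np.array(c['t'])
    return -R.T@t, R.T@np.array([x,y,1.])
def onz(c,u,v,z):
    o,d=ray(c,u,v); return o+d*(z-o[2])/d[2]
def proj(c,X):
    p=np.array(c['R'])@np.array(X,float)+np.array(c['t']); x,y=p[0]/p[2],p[1]/p[2]; s=1+c['k1']*(x*x+y*y)
    return np.array([c['fx']*x*s+c['cx'],c['fy']*y*s+c['cy']])
def load(f):
    d=np.load('pics/'+f+'.npz'); return {k:(d[k] if d[k].ndim else float(d[k])) for k in d.files}
E
python3 - <<'E'
from h import *
print(state())
for n in('scene','side','wrist'):
    c=snap(n,n+'0'); print(n,c['fx'],c['k1'],-np.array(c['R']).T@c['t'])
E
```

```text
total 12
drwxr-xr-x  3 agent agent 4096 Dec  6 05:06 .
drwxr-xr-x 23 root  root  4096 Dec  6 05:06 ..
drwxr-xr-x  2 agent agent 4096 Dec  6 05:06 pics
{'t': 0.0, 'joints': array([-1.05589403e-01,  4.91554207e-01,  1.55944793e+00, -7.89567121e-06,
        1.09167627e+00, -1.05599958e-01]), 'qvel': array([-0.00026513, -0.00093915, -0.00024677, -0.00214904, -0.00127636,
       -0.00077859]), 'tau': array([-9.52334158e-04, -6.12640929e+01, -2.58175153e+01,  6.92750537e-02,
        4.83079045e-02, -1.38641695e-05]), 'eef_pos': array([6.24737765e+02, 5.50601240e-02, 1.90865603e+02]), 'tcp_rot': array([-3.14051221e+00, -1.07478849e-04,  1.57081047e+00]), 'ft_force': array([-1.30122367, -0.11209828, -0.19498406]), 'moment': array([-0.01020906,  0.04117751,  0.0094879 ]), 'opening': 0.999331986026015}
scene 472.71556643548246 -0.19840208845994156 [  16.54007978  874.62376045 1065.00682426]
side 494.32288262640566 -0.07648444147386085 [  352.69984666 -1189.75274497   933.96420458]
wrist 312.3544908111424 -0.03147427706417648 [624.9562726   72.35953463 383.78004917]
```

View pics/scene0.png

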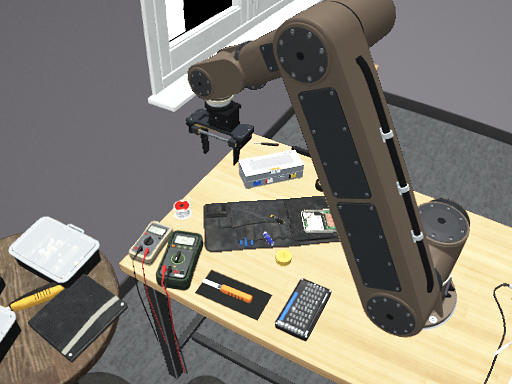

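View pics/side0.png

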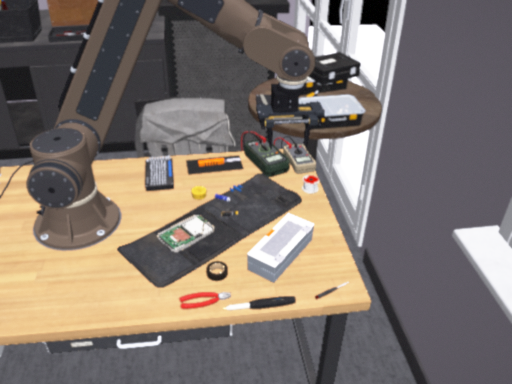

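View pics/wrist0.png

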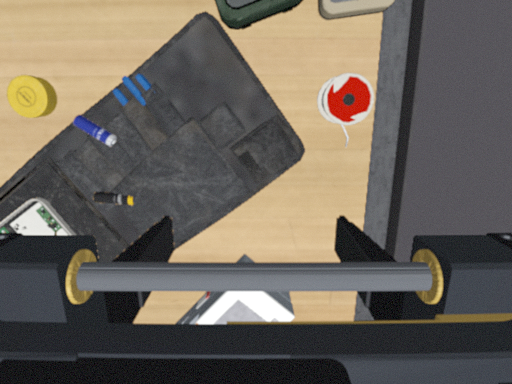

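```bash
python3 - <<'E'
import cv2
a=cv2.imread('pics/scene0.png')[130:310,150:350]; cv2.imwrite('pics/s0z.png',cv2.resize(a,None,fx=4,fy=3.3,interpolation=2)[:600,:800])
a=cv2.imread('pics/side0.png')[140:310,120:350]; cv2.imwrite('pics/d0z.png',cv2.resize(a,None,fx=3.4,fy=3.4,interpolation=2))
E
```

```text
(no output)
```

View pics/s0z.png

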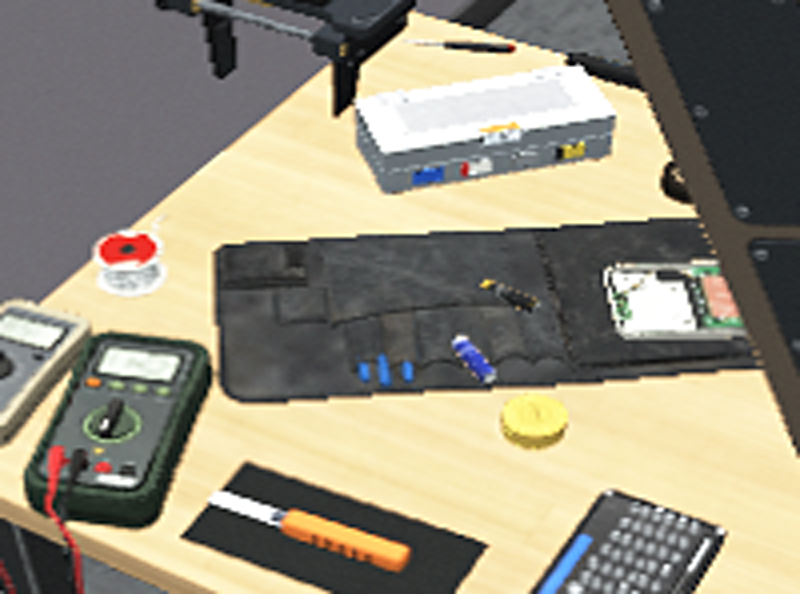

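View pics/d0z.png

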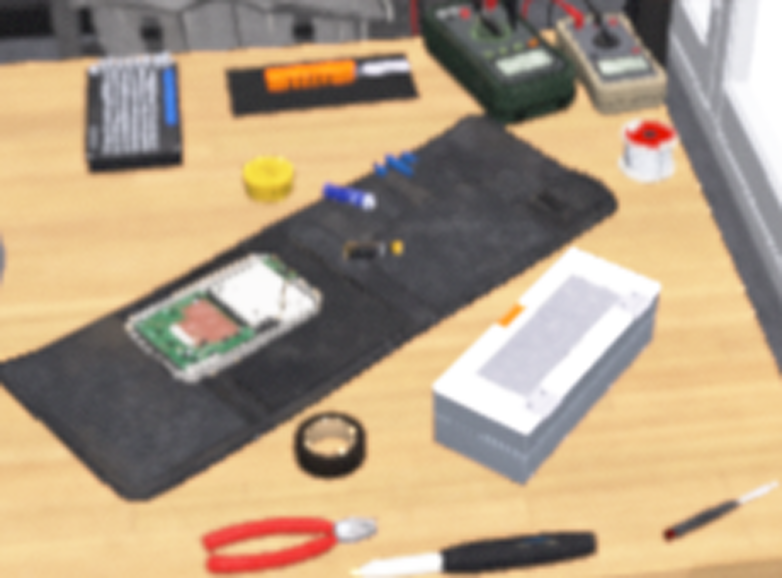

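```bash
python3 - <<'E'
from h import *
d=load('side0');s=load('scene0');w=load('wrist0')
Z=lambda u,v:(120+u/3.4-.35,140+v/3.4-.35)
S=lambda u,v:(150+u/4-.35,130+v/3.3-.35)
P=lambda *a:print(a[0],np.round(a[1],1))
for p in [(577,250),(660,288),(524,432),(434,385)]: P('side lid',onz(d,*Z(*p),64))
for p in [(356,105),(581,66),(617,115),(385,158)]: P('scene lid',onz(s,*S(*p),64))
for n,p in dict(handle_rear=(410,556),handle_front=(283,518),tip=(211,497)).items(): P('sc '+n,onz(s,*S(*p),12))
for n,p in dict(handle_rear=(266,78),handle_front=(355,70),tip=(410,67)).items(): P('sd '+n,onz(d,*Z(*p),12))
for p in [(250,461),(487,545),(182,537),]: P('mat sc',onz(s,*S(*p),3))
for p in [(227,68),(410,55),(416,97),(232,114)]: P('mat sd',onz(d,*Z(*p),3))
for p in [(75,117),(117,140)]: P('w blue',onz(w,*p,14))
for p in [(94,197),(134,200)]: P('w amber',onz(w,*p,14))
for p in [(348,100)]: P('w spool',onz(w,*p,42))
for p in [(31,97)]: P('w tin',onz(w,*p,23))
for p in [(452,340),(495,376)]: P('s blue',onz(s,*S(*p),14))
for p in [(480,285),(537,302)]: P('s amber',onz(s,*S(*p),14))
for p in [(330,420)]: P('tape',onz(d,*Z(*p),19))
for p in [(205,540),(375,528)]: P('snips',onz(d,*Z(*p),8))
for p in [(665,538),(778,487)]: P('driver',onz(d,*Z(*p),5))
for p in [(360,575),(595,540)]: P('pen',onz(d,*Z(*p),5))
for p in [(430,20),(490,110),(575,85)]: P('dmm',onz(d,*Z(*p),30))
for p in [(88,80),(175,70),(180,160)]: P('kbd',onz(d,*Z(*p),10))
E
```

```text
side lid [ 614.7 -118.2   64. ]
side lid [ 672.  -175.2   64. ]
side lid [ 534.4 -323.7   64. ]
side lid [ 475.6 -265.9   64. ]
scene lid [ 668.5 -165.4   64. ]
scene lid [ 535.3 -320.1   64. ]
scene lid [ 473.5 -263.2   64. ]
scene lid [ 605.8 -107.6   64. ]
sc handle_rear [373.2 250.6  12. ]
sc handle_front [466.2 262.   12. ]
sc tip [520.2 269.4  12. ]
sd handle_rear [371.4 260.3  12. ]
sd handle_front [462.4 264.6  12. ]
sd tip [519.  263.7  12. ]
mat sc [522.4 218.5   3. ]
mat sc [336.9 209.7   3. ]
mat sc [518.4 308.1   3. ]
mat sd [332.4 298.6   3. ]
mat sd [523.3 301.2   3. ]
mat sd [520.  220.8   3. ]
mat sd [334.9 212.1   3. ]
w blue [415.5  60.6  14. ]
w blue [462.4  33.6  14. ]
w amber [425.5 -36.8  14. ]
w amber [475.5 -40.6  14. ]
w spool [724.   78.8  42. ]
w tin [372.7  83.4  23. ]
s blue [463.7  33.1  14. ]
s blue [415.3  54.7  14. ]
s amber [479.1 -38.6  14. ]
s amber [430.7 -41.5  14. ]
tape [ 397.1 -247.3   19. ]
snips [ 298.  -348.6    8. ]
snips [ 421.3 -352.1    8. ]
driver [ 630.5 -386.2    5. ]
driver [ 727.6 -347.8    5. ]
pen [ 406.5 -392.4    5. ]
pen [ 579.3 -381.4    5. ]
dmm [547.3 324.8  30. ]
dmm [583.7 148.6  30. ]
dmm [674.5 182.8  30. ]
kbd [191.5 281.6  10. ]
kbd [279.5 290.   10. ]
kbd [283.7 129.   10. ]
```

Request:
play_rows:
  moves:
    - [0, 0, 0, 0, 0, 0.15, 100]
    - [0, 0, 0, 0, 0, 0.15, 100]
    - [0, 0, 0, 0, 0, 0.15, 100]
    - [0, 0, 0, 0, 0, 0.15, 100]
    - [0, 0, 0, 0, 0, 0.15, 100]
    - [0, 0, 0, 0, 0, 0.15, 100]
    - [0, 0, 0, 0, 0, 0.15, 100]
    - [0, 0, 0, 0, 0, 0.15, 100]

```text
t: 0.95
eef_pos: [623.7, 0.2, 188.7]
tcp_rot: [-3.139, 0.005, 0.365]
ft_force: [0.3, 0.3, -0.3]
opening: 1.0
```

```bash
cat >> h.py <<'E'
from scipy.spatial.transform import Rotation as Ro
def go(x,y,z,yaw,p=0):
    """print delta to TCP target in tool axes"""
    s=state(); R=Ro.from_euler('xyz',s['tcp_rot']); T=Ro.from_euler('xyz',[np.pi,p,yaw])
    d=R.inv().apply(np.array([x,y,z])-s['eef_pos'])
    print('at',np.round(s['eef_pos'],1),np.round(s['tcp_rot'],3),'op',round(float(s['opening']),3),'F',np.round(s['ft_force'],1),'t',s['t'])
    print('delta mm',np.round(d,1),'rotvec',np.round((R.inv()*T).as_rotvec(),3))
E
python3 -c "
from h import *
go(450,262,190,0.06)"
```

```text
at [6.237e+02 2.000e-01 1.887e+02] [-3.139  0.005  0.365] op 1.0 F [ 0.3  0.3 -0.3] t 0.95
delta mm [-6.890e+01 -3.065e+02 -2.000e-01] rotvec [-0.002  0.005  0.305]
```

Request:
play_rows:
  moves:
    - [-0.01, -0.043, 0, 0, 0, 0, 100]
    - [-0.01, -0.043, 0, 0, 0, 0, 100]
    - [-0.01, -0.043, 0, 0, 0, 0, 100]
    - [-0.01, -0.043, 0, 0, 0, 0, 100]
    - [-0.01, -0.043, 0, 0, 0, 0, 100]
    - [-0.01, -0.043, 0, 0, 0, 0, 100]
    - [-0.009, -0.043, 0, 0, 0, 0.15, 100]
    - [0, 0, 0, 0, 0, 0.15, 100]

```text
t: 1.75
eef_pos: [448.3, 262.6, 187.6]
tcp_rot: [-3.141, 0.008, 0.059]
ft_force: [0.3, -0.1, 1.2]
opening: 0.999
```

```bash
python3 -c "
from h import *
go(450,262,190,0.06)
snap('wrist','w1')"
```

```text
at [448.3 262.6 187.6] [-3.141  0.008  0.059] op 0.999 F [ 0.3 -0.1  1.2] t 1.75
delta mm [ 1.6  0.7 -2.4] rotvec [-0.001  0.008 -0.001]
```

View pics/w1.png

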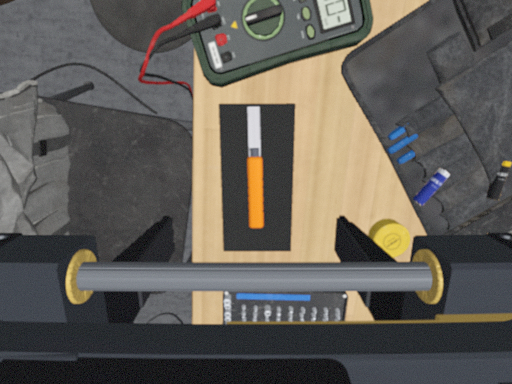

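```bash
cat > m1.py <<'E'
from h import *
import sys
def orange(c,z=12):
    im=c['img'].astype(int); m=((im[...,0]>180)&(im[...,1]>70)&(im[...,1]<170)&(im[...,2]<80)).astype('uint8')
    m[230:]=0
    n,l,st,ce=cv2.connectedComponentsWithStats(m); i=1+st[1:,4].argmax()
    (p,sz,a)=cv2.minAreaRect(np.argwhere(l==i)[:,::-1].astype(np.float32)); b=cv2.boxPoints((p,sz,a)); return p,sz,a,b,st[i]
if __name__=='__main__':
    c=load(sys.argv[1]); p,sz,a,b,st=orange(c); print(p,sz,a,st)
    for q in b: print(q,np.round(onz(c,*q,21),1))
    print('c',onz(c,*p,21))
E
python3 m1.py w1; python3 -c "
from h import *
c=load('w1')
for n,p,z in [('tip',(253.5,107),12),('bladeroot',(254.5,156),12),('mat',(221,103),3),('mat',(294,104),3),('mat',(291,250),3),('mat',(223,250),3)]: print(n,np.round(onz(c,*p,z),1))"
```

```text
(255.36795043945312, 192.00247192382812) (70.1950454711914, 14.469122886657715) 88.91908264160156 [ 248  157   16   71 1019]
[247.47258 157.04767] [461.4 270.8  21. ]
[261.93912 156.77472] [462.7 254.1  21. ]
[263.2633  226.95728] [375.6 246.6  21. ]
[248.79678 227.23022] [374.2 264.4  21. ]
c [419.82706811 259.08605227  21.        ]
tip [517.9 267.2  12. ]
bladeroot [461.6 262.6  12. ]
mat [520.  305.3   3. ]
mat [524.  220.2   3. ]
mat [337.7 206.7   3. ]
mat [332.2 296.7   3. ]
```

```bash
python3 -c "
from h import *
go(444,261,18.5,0.08)"
```

```text
at [449.3 261.5 187.6] [-3.141  0.008  0.049] op 0.999 F [-0.1 -0.7 -0.3] t 1.8
delta mm [ -4.    0.3 169.1] rotvec [-0.     0.008 -0.031]
```

Request:
play_rows:
  moves:
    - [-0.004, 0, 0.04, 0, 0.004, -0.03, 60]
    - [0, 0, 0.04, 0, 0.004, 0, 60]
    - [0, 0, 0.04, 0, 0, 0, 60]
    - [0, 0, 0.03, 0, 0, 0, 60]
    - [0, 0, 0, 0, 0, 0, 60]

```text
t: 2.3
eef_pos: [447.2, 261.1, 34.3]
tcp_rot: [-3.14, -0.006, 0.094]
ft_force: [0.3, -0.0, 0.2]
opening: 0.64
```

```bash
python3 -c "
from h import *
go(444,261,18.5,0.08)"
```

```text
at [447.2 261.1  34.3] [-3.14  -0.006  0.094] op 0.64 F [ 0.3 -0.   0.2] t 2.3
delta mm [-3.3 -0.2 15.8] rotvec [-0.002 -0.006  0.014]
```

Request:
play_rows:
  moves:
    - [-0.003, 0, 0.008, 0, -0.006, 0.014, 60]
    - [0, 0, 0.008, 0, 0, 0, 60]
    - [0, 0, 0, 0, 0, 0, 0]
    - [0, 0, 0, 0, 0, 0, 0]
    - [0, 0, 0, 0, 0, 0, 0]
    - [0, 0, 0, 0, 0, 0, 0]
    - [0, 0, 0, 0, 0, 0, 0]
    - [0, 0, 0, 0, 0, 0, 0]

```text
t: 3.1
eef_pos: [447.2, 261.2, 22.4]
tcp_rot: [-3.137, -0.007, 0.082]
ft_force: [0.3, 0.3, 0.1]
opening: 0.152
```

```bash
python3 -c "
from h import *
go(444,261,18.5,0.08)"
```

```text
at [447.2 261.2  22.4] [-3.137 -0.007  0.082] op 0.152 F [0.3 0.3 0.1] t 3.1
delta mm [-3.3 -0.   3.9] rotvec [-0.004 -0.007  0.002]
```

Request:
play_rows:
  moves:
    - [0, 0, 0, 0, 0, 0, 0]
    - [0, 0, 0, 0, 0, 0, 0]
    - [0, 0, 0, 0, 0, 0, 0]

```text
t: 3.4
eef_pos: [447.2, 261.3, 22.6]
tcp_rot: [-3.137, -0.007, 0.082]
ft_force: [0.2, 0.2, 0.1]
opening: 0.004
```

```bash
python3 -c "
from h import *
go(444,261,18.5,0.08)
snap('wrist','w2')"
```

```text
at [447.2 261.3  22.6] [-3.137 -0.007  0.082] op 0.004 F [0.2 0.2 0.1] t 3.4
delta mm [-3.2  0.   4. ] rotvec [-0.004 -0.007  0.002]
```

View pics/w2.png

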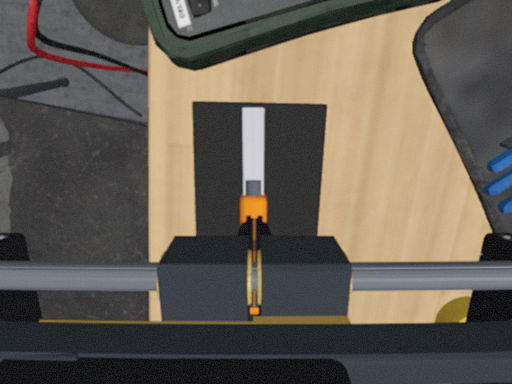

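```bash
python3 -c "
from h import *
c=snap('side','d2')
a=c['img'][120:200,170:270,::-1]; cv2.imwrite('pics/d2z.png',cv2.resize(a,None,fx=6,fy=6,interpolation=2))
c=snap('scene','s2')
a=c['img'][220:330,170:310,::-1]; cv2.imwrite('pics/s2z.png',cv2.resize(a,None,fx=5,fy=5,interpolation=2))
c=load('w2')
for p,z in [((253.5,107),12),((254,195),21),((240,197),21),((268,197),21)]: print(np.round(onz(c,*p,z),1))
"
```

```text
[518.9 267.2  12. ]
[463.8 262.3  21. ]
[461.7 271.2  21. ]
[463.2 253.1  21. ]
```

View pics/d2z.png

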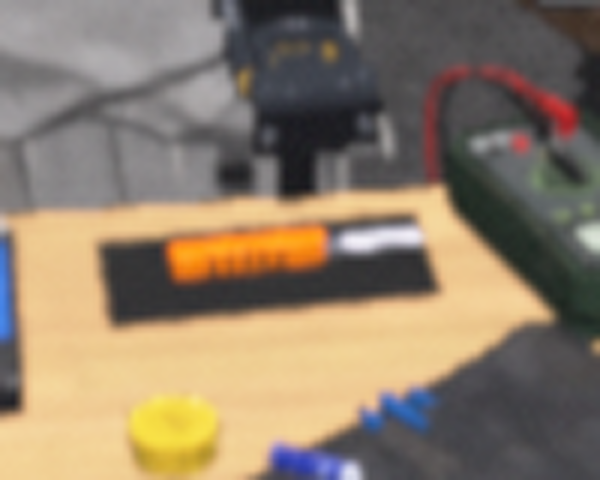

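View pics/s2z.png

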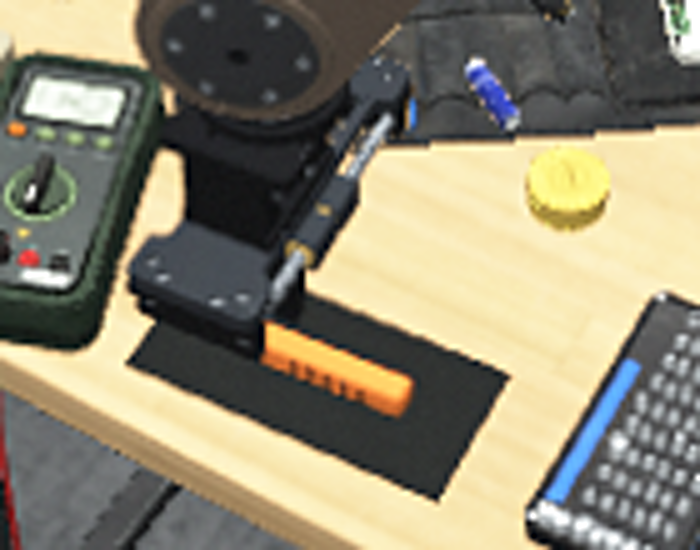

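```bash
python3 -c "
from h import *
c=load('d2')
for z in (8,22,40,60,80,100): 
  p=proj(c,(447,261,z)); print(z,(p-[170,120])*6, (proj(load('s2'),(447,261,z))-[170,220])*5, proj(load('w2'),(447,261,z)))
print(state())
"
```

```text
8 [298.54365718 252.3079665 ] [283.16582547 351.01574387] [253.89183544 213.08078573]
22 [297.88162294 231.80491847] [282.27604543 335.88483082] [253.78131534 220.02492879]
40 [297.02339544 205.15876788] [281.11480228 316.05328548] [253.6159209  230.41546943]
60 [296.06044647 175.17026956] [279.80134745 293.5064755 ] [253.39234101 244.45863272]
80 [295.08755781 144.77346578] [278.46296956 270.40443277] [253.11134282 262.10376323]
100 [294.10464475 113.96147718] [277.09912803 246.72945944] [252.74781376 284.92386717]
{'t': 3.55, 'joints': array([0.40003193, 0.58496284, 1.98154331, 0.00356861, 0.56738158,
       1.88610804]), 'qvel': array([ 1.66466171e-03,  3.32276384e-04, -7.06638412e-04, -1.02999670e-03,
       -3.28923646e-04,  3.54140667e-05]), 'tau': array([ 6.49167181e-03, -5.56659150e+01, -1.41773763e+01,  7.53480708e-03,
       -1.11804223e-01, -2.66048673e-04]), 'eef_pos': array([447.22585022, 261.26418043,  22.54648907]), 'tcp_rot': array([-3.13735879, -0.00672034,  0.08170393]), 'ft_force': array([0.25472589, 1.24903229, 0.17866006]), 'moment': array([0.03354889, 0.15770186, 0.01031744]), 'opening': 0.007037969242094048}
```

```bash
python3 -c "
from h import *
for f in ('wrist0','w1','w2'):
  c=load(f); print(f,-c['R'].T@c['t'], np.round(c['R'],3).tolist())
d=load('side0');s=load('scene0')
for z in (14,0,-20,-40): 
  for y in (-47.5,47.5,-59,59):
    X=np.array((624.7+y,0.,190.9-z)); print(z,y,proj(d,X),proj(s,X))
a=d['img'][60:140,230:330,::-1]; cv2.imwrite('pics/d0f.png',cv2.resize(a,None,fx=6,fy=6,interpolation=2))
"
```

```text
wrist0 [624.9562726   72.35953463 383.78004917] [[1.0, 0.001, -0.001], [0.001, -0.966, 0.258], [-0.001, -0.258, -0.966]]
w1 [522.5043196  266.39155246 379.88811256] [[0.06, -0.998, -0.002], [-0.962, -0.058, 0.267], [-0.267, -0.014, -0.964]]
w2 [518.52416886 265.8456529  215.89065032] [[0.083, -0.997, -0.005], [-0.964, -0.081, 0.253], [-0.252, -0.016, -0.968]]
14 -47.5 [270.72496272 158.11401207] [235.20044353 172.50795009]
14 47.5 [302.95169124 156.08657504] [207.99304507 161.90379637]
14 -59 [266.78547838 158.36331934] [238.59616576 173.83264401]
14 59 [306.81311287 155.84508722] [204.80177093 160.66112376]
0 -47.5 [270.88340061 153.96731366] [235.11500056 168.79806697]
0 47.5 [303.29080017 151.96447217] [207.73125537 158.22378073]
0 -59 [266.92155666 154.21383716] [238.53375324 170.11985196]
0 59 [307.1735815 151.7261512] [204.52029255 156.98539615]
-20 -47.5 [271.11256946 147.96142164] [234.99186757 163.40990288]
-20 47.5 [303.78098563 145.99511166] [207.35339595 152.88288698]
-20 -59 [267.11841614 148.20380943] [238.44391906 164.7269916 ]
-20 59 [307.69461863 145.76149321] [204.11402437 151.65119936]
-40 -47.5 [271.34511722 141.85725566] [234.86749177 157.91582722]
-40 47.5 [304.27802101 139.92917487] [206.97099087 147.4417556 ]
-40 -59 [267.31821724 142.09531443] [238.35331309 159.22755227]
-40 59 [308.22290766 139.70047621] [203.7028798  146.21746824]
```

View pics/d0f.png

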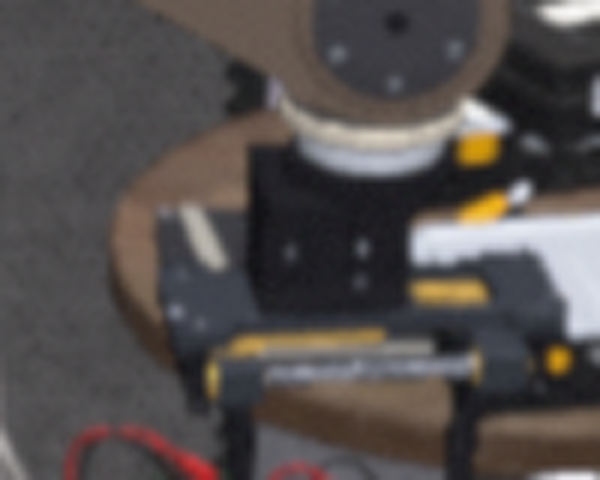

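```bash
python3 -c "
from h import *
d=load('side0');s=load('scene0');w=load('wrist0')
a=np.hstack([cv2.resize(d['img'][90:180,240:330,::-1],None,fx=4.4,fy=4.4,interpolation=2),cv2.resize(s['img'][95:185,180:270,::-1],None,fx=4.4,fy=4.4,interpolation=2)]); cv2.imwrite('pics/f0.png',a)
for z in (14,0,-20): print([proj(w,(624.7+y,x,190.9-z)).round() for y in (-47.5,47.5) for x in (10,-10)])
"
```

```text
[array([185., 199.]), array([187., 226.]), array([322., 199.]), array([321., 226.])]
[array([181., 205.]), array([182., 234.]), array([327., 205.]), array([325., 234.])]
[array([173., 216.]), array([175., 247.]), array([335., 216.]), array([332., 247.])]
```

View pics/f0.png

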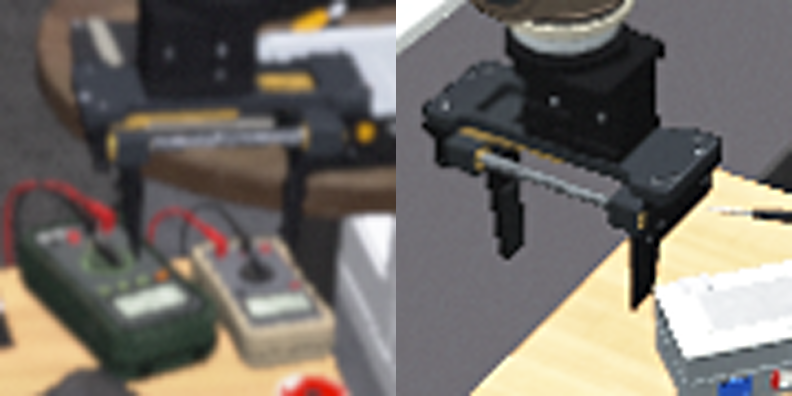

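Request:
play_rows:
  moves:
    - [0, 0, 0, 0, 0, 0, 40]
    - [0, 0, 0, 0, 0, 0, 40]
    - [0, 0, 0, 0, 0, 0, 40]
    - [0, 0, 0, 0, 0, 0, 40]
    - [0, 0, 0.015, 0, -0.006, 0, 40]
    - [0, 0, 0.01, 0, 0, 0, 40]
    - [0, 0, 0, 0, 0, 0, 40]

```text
t: 4.25
eef_pos: [447.3, 261.3, -4.8]
tcp_rot: [-3.137, -0.0, 0.082]
ft_force: [0.0, -0.4, 0.4]
opening: 0.402
```

```bash
python3 -c "
from h import *
go(444,261,-14,0.08)
c=snap('side','d3');b=snap('scene','s3')
cv2.imwrite('pics/d3z.png',np.hstack([cv2.resize(c['img'][120:180,170:250,::-1],None,fx=5,fy=5,interpolation=2),cv2.resize(b['img'][240:300,190:270,::-1],None,fx=5,fy=5,interpolation=2)]))
"
```

```text
at [447.3 261.3  -4.8] [-3.137 -0.     0.082] op 0.402 F [ 0.  -0.4  0.4] t 4.25
delta mm [-3.3  0.1  9.2] rotvec [-0.004 -0.     0.002]
```

View pics/d3z.png

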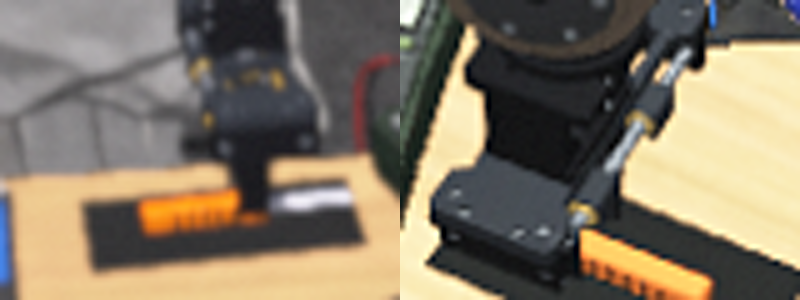

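Request:
play_rows:
  moves:
    - [-0.003, 0, 0.005, 0, 0, 0, 40]
    - [0, 0, 0.004, 0, 0, 0, 40]
    - [0, 0, 0, 0, 0, 0, 0]
    - [0, 0, 0, 0, 0, 0, 0]
    - [0, 0, 0, 0, 0, 0, 0]
    - [0, 0, 0, 0, 0, 0, 0]
    - [0, 0, 0, 0, 0, 0, 0]
    - [0, 0, 0, 0, 0, 0, 0]

```text
t: 5.15
eef_pos: [444.7, 261.5, -12.9]
tcp_rot: [-3.137, -0.002, 0.082]
ft_force: [-0.1, 0.0, -1.0]
opening: 0.184
```

```bash
python3 -c "
from h import *
go(444,261,-14,0.08)
"
```

```text
at [444.7 261.5 -12.9] [-3.137e+00 -2.000e-03  8.200e-02] op 0.184 F [-0.1  0.  -1. ] t 5.15
delta mm [-0.7  0.4  1. ] rotvec [-0.005 -0.002  0.002]
```

Request:
play_rows:
  moves:
    - [0, 0, -0.02, 0, 0, 0, 0]
    - [0, 0, -0.04, 0, 0, 0, 0]
    - [0, 0, -0.05, 0, 0, 0, 0]
    - [0, 0, -0.05, 0, 0, 0, 0]
    - [0, 0, -0.02, 0, 0, 0, 0]
    - [0, 0, 0, 0, 0, 0, 0]

```text
t: 5.75
eef_pos: [443.8, 260.2, 173.1]
tcp_rot: [-3.138, 0.0, 0.082]
ft_force: [-0.6, -0.2, -0.9]
opening: 0.185
```

```bash
python3 -c "
from h import *
go(470,-60,160,-0.4)
c=snap('side','d4');b=snap('wrist','w4')
cv2.imwrite('pics/d4z.png',np.hstack([cv2.resize(c['img'][90:180,170:260,::-1],None,fx=4,fy=4,interpolation=2),b['img'][:360,80:460,::-1]]))
"
```

```text
at [443.8 260.2 173.1] [-3.138  0.     0.082] op 0.185 F [-0.6 -0.2 -0.9] t 5.75
delta mm [ -0.  321.3  11.9] rotvec [-0.004  0.001  0.482]
```

View pics/d4z.png

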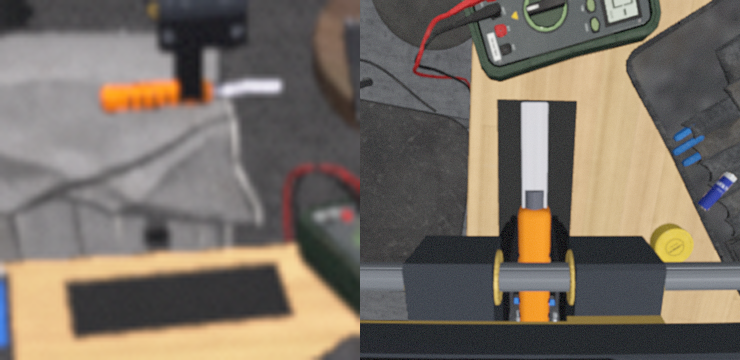

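Request:
play_rows:
  moves:
    - [0, 0.046, 0, 0, 0, 0, 0]
    - [0, 0.046, 0, 0, 0, 0, 0]
    - [0, 0.046, 0, 0, 0, 0, 0]
    - [0, 0.046, 0, 0, 0, 0, 0]
    - [0, 0.046, 0, 0, 0, 0, 0]
    - [0, 0, 0, 0, 0, 0.15, 0]
    - [0, 0, 0, 0, 0, 0.15, 0]
    - [0, 0, 0, 0, 0, 0.15, 0]

```text
t: 6.65
eef_pos: [456.3, 21.3, 154.4]
tcp_rot: [3.134, 0.027, -0.366]
ft_force: [0.6, 0.0, -0.3]
opening: 0.185
```

Request:
play_rows:
  moves:
    - [0, 0, 0, 0, 0, 0.15, 0]
    - [0, 0, 0, 0, 0, 0.15, 0]
    - [0, 0, 0, 0, 0, 0.11, 0]
    - [0, 0, 0, 0, 0, 0, 0]

```text
t: 7.05
eef_pos: [452.6, 20.9, 146.5]
tcp_rot: [3.114, 0.033, -0.784]
ft_force: [0.2, -0.2, -0.6]
opening: 0.184
```

```bash
python3 -c "
from h import *
go(470,-117,160,-0.78)
b=snap('wrist','w5')
"
```

```text
at [452.6  20.9 146.5] [ 3.114  0.033 -0.784] op 0.184 F [ 0.2 -0.2 -0.6] t 7.05
delta mm [109.1  85.8 -14.7] rotvec [ 0.027  0.033 -0.003]
```

View pics/w5.png

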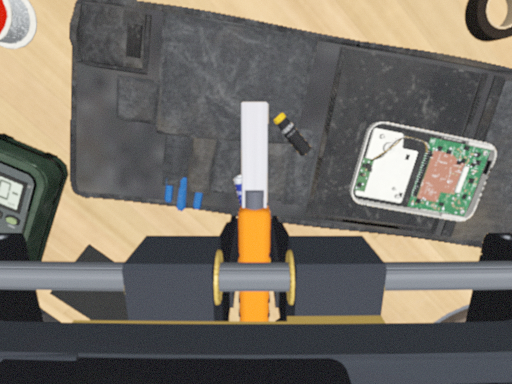

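Request:
play_rows:
  moves:
    - [0.03, 0.022, -0.01, 0.027, 0.033, 0, 0]
    - [0.03, 0.022, -0.01, 0, 0, 0, 0]
    - [0.025, 0.022, -0.005, 0, 0, 0, 0]
    - [0.02, 0.02, 0, 0, 0, 0, 0]
    - [0, 0, 0, 0, 0, 0, 0]

```text
t: 7.6
eef_pos: [467.0, -117.6, 167.1]
tcp_rot: [3.138, 0.005, -0.756]
ft_force: [-0.2, 0.4, -0.8]
opening: 0.186
```

```bash
python3 -c "
from h import *
go(470,-117,160,-0.78)
b=snap('wrist','w6')
"
```

```text
at [ 467.  -117.6  167.1] [ 3.138  0.005 -0.756] op 0.186 F [-0.2  0.4 -0.8] t 7.6
delta mm [ 1.7 -2.5  7.1] rotvec [0.003 0.005 0.024]
```

View pics/w6.png

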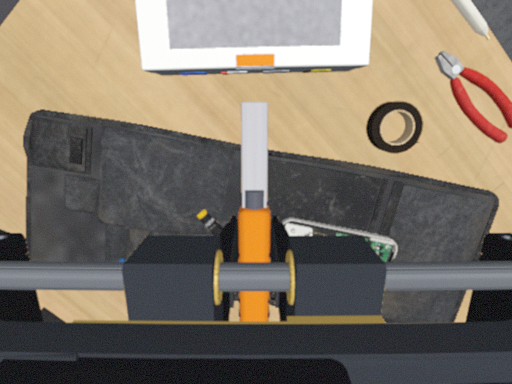

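```bash
cat > m2.py <<'E'
from h import *
import sys
c=load(sys.argv[1]); im=c['img'].astype(int)
# front lid edge: for columns, last bright-white row in rows 30..90 (top face of the lid)
pts=[]
for u in range(150,366,4):
    if 225<u<285: continue
    col=im[30:100,u].min(axis=1); r=np.where(col>190)[0]
    if len(r): pts.append((u,30+r.max()+0.5))
P=np.array([onz(c,u,v,64)[:2] for u,v in pts])
vx,vy,x0,y0=cv2.fitLine(P.astype(np.float32),cv2.DIST_HUBER,0,.01,.01).ravel()
yaw=np.arctan2(vy,vx); yaw = yaw if vy>0 else yaw+np.pi
print('edge dir(box y) angle',yaw,'box yaw',yaw-np.pi/2,'res',np.abs((P-[x0,y0])@[-vy,vx]).max())
e=np.array([np.cos(yaw),np.sin(yaw)]); n=np.array([e[1],-e[0]])
L=onz(c,float(sys.argv[2]),float(sys.argv[3]),64)[:2];Rr=onz(c,float(sys.argv[4]),float(sys.argv[5]),64)[:2]
print('L',L,'R',Rr,'len',np.linalg.norm(L-Rr))
m=((im[...,0]>200)&(im[...,1]>90)&(im[...,1]<180)&(im[...,2]<90)); m[100:]=0
q=np.argwhere(m)[:,::-1]; print('label',q.min(0),q.max(0),q.mean(0)); lab=onz(c,*q.mean(0),64)[:2]
s0=np.array([x0,y0]); t1=(L-s0)@e; t2=(Rr-s0)@e; t3=(lab-s0)@e
print('mid edge by ends',s0+e*(t1+t2)/2,'by label',s0+e*t3)
print('tcp',state()['eef_pos'])
E
python3 m2.py w6 144 69 370.5 66
python3 -c "
from h import *
c=load('w6');s=state();R=Ro.from_euler('xyz',s['tcp_rot'])
zc=s['eef_pos'][2]+24.9
for p in [(242,102),(267,102),(255,205)]:
  X=onz(c,*p,zc+1.3); print(R.inv().apply(X-s['eef_pos']))
"
python3 - <<'E'
import cv2
a=cv2.imread('pics/w6.png')[0:120,120:400]; cv2.imwrite('pics/w6z.png',cv2.resize(a,None,fx=2.8,fy=2.8,interpolation=2))
E
```

```text
edge dir(box y) angle 0.8380562 box yaw -0.73274016 res 0.5289782924298642
L [ 609.92700066 -118.0850821 ] R [ 473.015289   -267.27656739] len 202.49176791907337
label [237  55] [507  97] [277.13903743  61.94919786]
mid edge by ends [ 541.76460886 -192.94490302] by label [ 529.91858153 -206.10914031]
tcp [ 466.71901492 -116.38069692  167.01925021]
[ 75.77499231  -5.1869418  -26.66900411]
[ 75.78937404   7.67015786 -26.62765016]
[ 20.09343991   1.60821787 -26.3151924 ]
```

View pics/w6z.png

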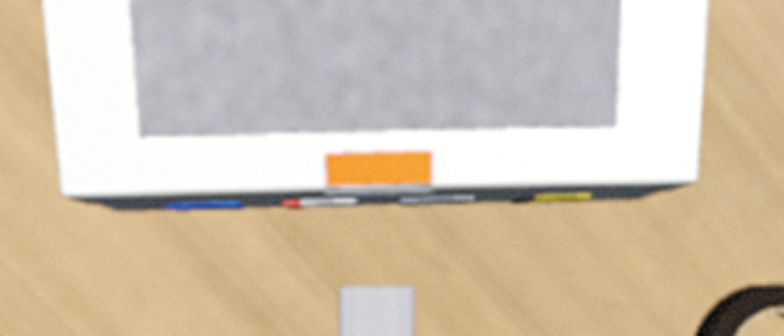

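```bash
cat >> h.py <<'E'
YAW=-0.735; N=np.array([541.6,-192.9])
bx=np.array([np.cos(YAW),np.sin(YAW)]); by=np.array([-bx[1],bx[0]])
TIP=(75.8,1.2,-24.9)
def tip(xb,z,yb=0,p=0):
    "go so blade tip at box-frame: xb mm behind front face, yb, z"
    q=N+bx*(xb-TIP[0])+by*(yb+TIP[1]); go(q[0],q[1],z+TIP[2],YAW)
    s=state();R=Ro.from_euler('xyz',s['tcp_rot']);X=s['eef_pos']+R.apply(TIP);print('tip now xb %.1f yb %.1f z %.1f'%((X[:2]-N)@bx,(X[:2]-N)@by,X[2]))
E
python3 -c "
from h import *
print(onz(load('w6'),255.4,60,64))
tip(-15,70)"
```

```text
[ 546.87283275 -195.47263224   64.        ]
at [ 466.7 -116.4  167. ] [ 3.138  0.006 -0.757] op 0.188 F [-0.2  0.7 -0.4] t 7.65
delta mm [ 16.9   4.6 121.8] rotvec [ 0.003  0.006 -0.022]
tip now xb -31.0 yb 3.8 z 191.5
```

Request:
play_rows:
  moves:
    - [0.004, 0.002, 0.04, 0.003, 0.006, -0.022, 0]
    - [0.004, 0.002, 0.04, 0, 0, 0, 0]
    - [0, 0, 0.04, 0, 0, 0, 0]
    - [0, 0, 0.01, 0, 0, 0, 0]
    - [0, 0, 0, 0, 0, 0, 0]

```text
t: 8.15
eef_pos: [469.7, -121.6, 32.6]
tcp_rot: [-3.141, 0.0, -0.722]
ft_force: [-0.3, -0.0, -0.8]
opening: 0.19
```

```bash
python3 -c "
from h import *
tip(-12,54.7)"
```

```text
at [ 469.7 -121.6   32.6] [-3.141  0.    -0.722] op 0.19 F [-0.3 -0.  -0.8] t 8.15
delta mm [13.3  3.6  2.8] rotvec [-0.     0.     0.013]
tip now xb -25.3 yb 4.4 z 57.4
```

Request:
play_rows:
  moves:
    - [0.007, 0.004, 0.003, 0, 0, 0.013, 0]
    - [0.007, 0, 0, 0, 0, 0, 0]
    - [0, 0, 0, 0, 0, 0, 0]

```text
t: 8.45
eef_pos: [479.9, -134.7, 32.6]
tcp_rot: [-3.14, -0.004, -0.733]
ft_force: [0.2, 0.3, -0.4]
opening: 0.189
```

```bash
python3 -c "
from h import *
tip(18,54.7)
b=snap('wrist','w7');c=snap('side','d7')
cv2.imwrite('pics/w7z.png',np.hstack([cv2.resize(c['img'][180:290,200:320,::-1],None,fx=3,fy=3,interpolation=2),cv2.resize(b['img'][0:165,150:360,::-1],None,fx=2,fy=2,interpolation=2)]))
"
```

```text
at [ 479.9 -134.7   32.6] [-3.14  -0.004 -0.733] op 0.189 F [ 0.2  0.3 -0.4] t 8.45
delta mm [27.   0.6  2.9] rotvec [-0.002 -0.004  0.002]
tip now xb -9.1 yb 0.7 z 57.8
```

View pics/w7z.png

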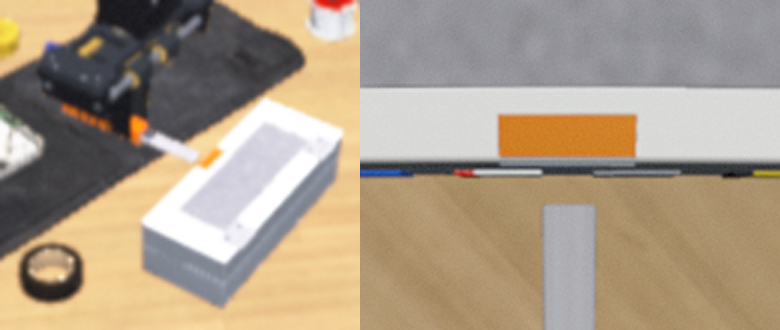

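```bash
python3 -c "
from h import *
s=state();R=Ro.from_euler('xyz',s['tcp_rot']);X=s['eef_pos']+R.apply(TIP)
c=load('d7');w=load('w7')
print(X,proj(c,X),proj(w,X+[0,0,1.3]),'wrist tip obs',150+(569-360)/2,205/2)
im=cv2.cvtColor(c['img'],cv2.COLOR_RGB2BGR); cv2.imwrite('pics/d7y.png',cv2.resize(im[215:245,235:285],None,fx=12,fy=12,interpolation=0))
"
```

```text
[ 534.46334902 -185.79497815   57.49579461] [265.06129554 232.69793194] [256.08946391 101.72388431] wrist tip obs 254.5 102.5
```

View pics/d7y.png

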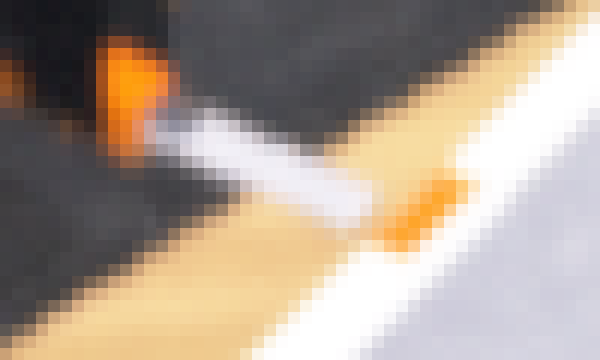

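Request:
play_rows:
  moves:
    - [0, 0, 0.004, -0.002, -0.003, 0, 0]
    - [0, 0, 0.001, 0, 0, 0, 0]
    - [0, 0, 0, 0, 0, 0, 0]

```text
t: 8.85
eef_pos: [479.1, -134.2, 28.1]
tcp_rot: [3.141, -0.001, -0.733]
ft_force: [-1.2, 0.1, -0.3]
opening: 0.19
```

```bash
python3 -c "
from h import *
tip(18,54.7)
"
```

```text
at [ 479.1 -134.2   28.1] [ 3.141e+00 -1.000e-03 -7.330e-01] op 0.19 F [-1.2  0.1 -0.3] t 8.85
delta mm [27.9  0.5 -1.7] rotvec [ 0.    -0.001  0.002]
tip now xb -9.9 yb 0.6 z 53.0
```

Request:
play_rows:
  moves:
    - [0, 0, -0.0015, 0, 0, 0, 0]
    - [0.006, 0, 0, 0, 0, 0, 0]
    - [0.006, 0, 0, 0, 0, 0, 0]
    - [0, 0, 0, 0, 0, 0, 0]

```text
t: 9.25
eef_pos: [489.0, -142.9, 29.8]
tcp_rot: [3.141, -0.001, -0.733]
ft_force: [-0.7, -0.4, -1.4]
opening: 0.184
```

```bash
python3 -c "
from h import *
tip(20,54.7)
"
```

```text
at [ 489.  -142.9   29.8] [ 3.141e+00 -1.000e-03 -7.330e-01] op 0.184 F [-0.7 -0.4 -1.4] t 9.25
delta mm [16.8  0.6  0. ] rotvec [ 0.    -0.001  0.002]
tip now xb 3.2 yb 0.8 z 54.8
```

Request:
play_rows:
  moves:
    - [0.006, 0, 0, 0, 0, 0, 0]
    - [0.006, 0, 0, 0, 0, 0, 0]
    - [0.004, 0, 0, 0, 0, 0, 0]
    - [0, 0, 0, 0, 0, 0, 0]

```text
t: 9.65
eef_pos: [502.2, -154.9, 29.7]
tcp_rot: [3.141, -0.001, -0.733]
ft_force: [-0.2, 0.3, -1.2]
opening: 0.192
```

```bash
python3 -c "
from h import *
tip(20,54.7)
b=snap('wrist','w8')
cv2.imwrite('pics/w8z.png',cv2.resize(b['img'][0:200,130:380,::-1],None,fx=2,fy=2,interpolation=2))
"
```

```text
at [ 502.2 -154.9   29.7] [ 3.141e+00 -1.000e-03 -7.330e-01] op 0.192 F [-0.2  0.3 -1.2] t 9.65
delta mm [-1.1  0.6 -0.1] rotvec [ 0.    -0.001  0.002]
tip now xb 21.0 yb 0.7 z 54.7
```

View pics/w8z.png

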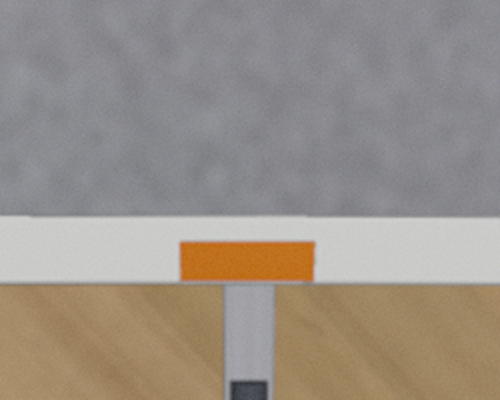

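Request:
play_rows:
  moves:
    - [0, 0, -0.005, 0, 0, 0, 0]
    - [0, 0, -0.006, 0, 0, 0, 0]
    - [0.001, 0, -0.006, 0, 0, 0, 0]
    - [0.001, 0, -0.006, 0, 0, 0, 0]
    - [0, 0, 0, 0, 0, 0, 0]

```text
t: 10.2
eef_pos: [502.6, -155.5, 54.6]
tcp_rot: [3.141, 0.001, -0.733]
ft_force: [-0.0, -0.3, -2.3]
opening: 0.19
```

```bash
python3 -c "
from h import *
tip(26,90)
b=snap('wrist','w9');c=snap('side','d9');s=snap('scene','s9')
cv2.imwrite('pics/w9z.png',np.hstack([cv2.resize(c['img'][180:290,200:320,::-1],None,fx=3,fy=3,interpolation=2),cv2.resize(b['img'][0:165,150:360,::-1],None,fx=2,fy=2,interpolation=2)]))
"
```

```text
at [ 502.6 -155.5   54.6] [ 3.141e+00  1.000e-03 -7.330e-01] op 0.19 F [-0.  -0.3 -2.3] t 10.2
delta mm [  4.2   0.4 -10.5] rotvec [0.001 0.001 0.002]
tip now xb 21.8 yb 0.6 z 79.4
```

View pics/w9z.png

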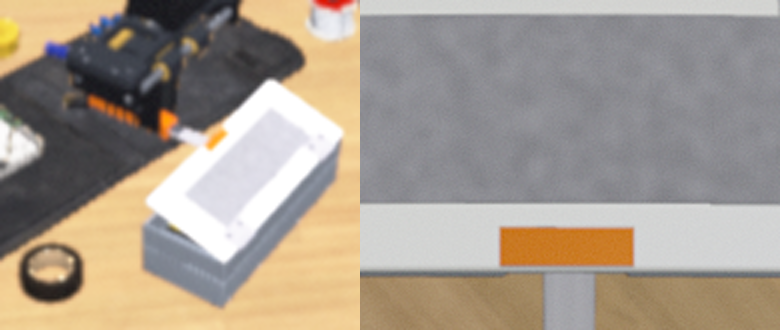

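Request:
play_rows:
  moves:
    - [0.003, 0, -0.005, 0, 0, 0, 0]
    - [0.005, 0, -0.005, 0, 0, 0, 0]
    - [0.005, 0, -0.005, 0, 0, 0, 0]
    - [0.005, 0, -0.005, 0, 0, 0, 0]
    - [0.005, 0, -0.005, 0, 0, 0, 0]
    - [0.005, 0, -0.004, 0, 0, 0, 0]
    - [0, 0, 0, 0, 0, 0, 0]

```text
t: 11.05
eef_pos: [523.9, -175.1, 84.7]
tcp_rot: [3.14, 0.005, -0.733]
ft_force: [-1.6, 0.3, -0.2]
opening: 0.185
```

```bash
cat > v.py <<'E'
from h import *
import sys
n=sys.argv[1]; tip(84,123)
b=snap('wrist','w'+n);c=snap('side','d'+n)
cv2.imwrite('pics/w%sz.png'%n,np.hstack([cv2.resize(c['img'][160:290,190:330,::-1],None,fx=3,fy=3,interpolation=2),cv2.resize(b['img'][:,80:440,::-1],(366,390),interpolation=2)]))
E
python3 v.py 10
```

```text
at [ 523.9 -175.1   84.7] [ 3.14   0.005 -0.733] op 0.185 F [-1.6  0.3 -0.2] t 11.05
delta mm [ 33.2   0.2 -13.6] rotvec [0.002 0.005 0.002]
tip now xb 50.8 yb 0.3 z 109.2
```

View pics/w10z.png

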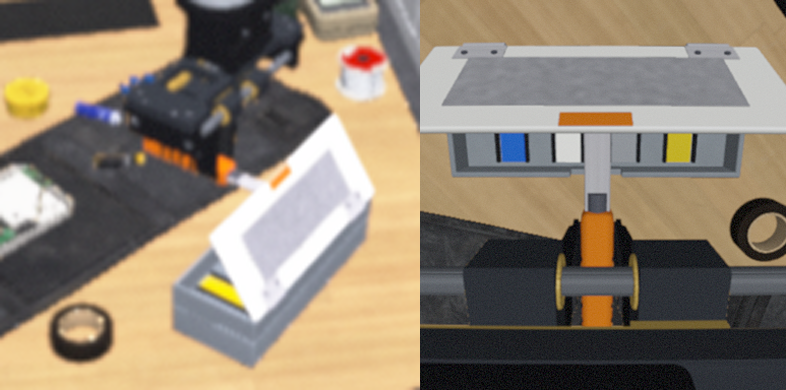

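Request:
play_rows:
  moves:
    - [0.005, 0, -0.004, 0, 0, 0, 0]
    - [0.005, 0, -0.003, 0, 0, 0, 0]
    - [0.006, 0, -0.003, 0, 0, 0, 0]
    - [0.006, 0, -0.002, 0, 0, 0, 0]
    - [0.007, 0, -0.001, 0, 0, 0, 0]
    - [0.006, 0, 0, 0, 0, 0, 0]
    - [0.006, 0, 0, 0, 0, 0, 0]
    - [0, 0, 0, 0, 0, 0, 0]

```text
t: 11.95
eef_pos: [556.3, -204.5, 97.2]
tcp_rot: [3.139, 0.007, -0.733]
ft_force: [0.6, 0.9, 0.1]
opening: 0.185
```

```bash
python3 v.py 11
```

```text
at [ 556.3 -204.5   97.2] [ 3.139  0.007 -0.733] op 0.185 F [0.6 0.9 0.1] t 11.95
delta mm [-10.5   0.1  -0.8] rotvec [0.002 0.007 0.002]
tip now xb 94.7 yb 0.3 z 121.6
```

View pics/w11z.png

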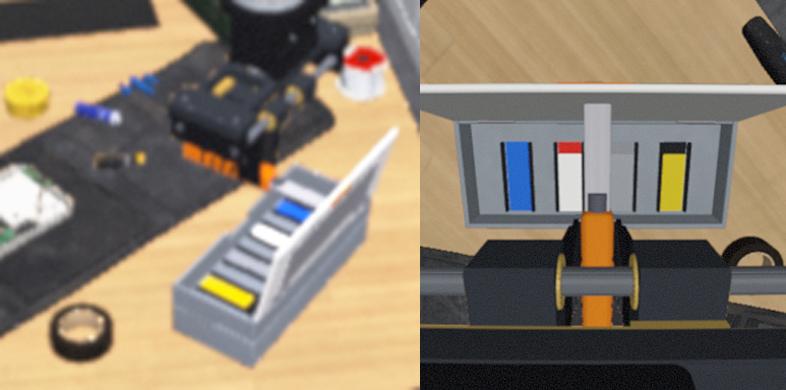

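Cover about 1.6 rad; push ~10 mm more, so it stands against its stop.

Request:
play_rows:
  moves:
    - [0.004, 0, 0, 0, 0, 0, 0]
    - [0.004, 0, 0, 0, 0, 0, 0]
    - [0.004, 0, 0, 0, 0, 0, 0]
    - [0, 0, 0, 0, 0, 0, 0]
    - [0, 0, 0, 0, 0, 0, 0]
    - [0, 0, 0, 0, 0, 0, 0]

```text
t: 12.65
eef_pos: [558.4, -206.6, 95.8]
tcp_rot: [3.136, 0.027, -0.731]
ft_force: [-1.5, 0.5, -0.6]
opening: 0.19
```

```bash
python3 v.py 12
```

```text
at [ 558.4 -206.6   95.8] [ 3.136  0.027 -0.731] op 0.19 F [-1.5  0.5 -0.6] t 12.65
delta mm [-13.5  -0.2  -1.9] rotvec [0.006 0.027 0.004]
tip now xb 98.1 yb 0.3 z 118.7
```

View pics/w12z.png

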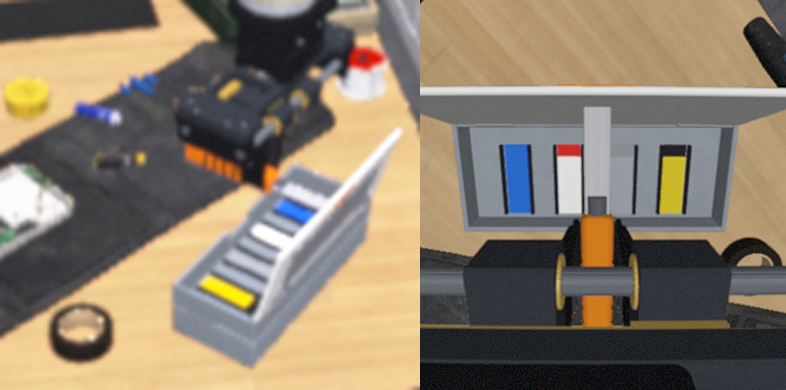

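```bash
cat >> h.py <<'E'
def lipw(th,yb,t=0):
    xb=84-84*np.cos(th)+t*np.sin(th); z=62+84*np.sin(th)+t*np.cos(th); q=N+bx*xb+by*yb; return np.array([q[0],q[1],z])
E
python3 -c "
from h import *
print(np.round(state()['joints'],3))
c=load('d12');w=load('w12')
for th in (1.5,1.55,1.6,1.65,1.7,1.75,1.8): print(th,proj(c,lipw(th,102,0)).round(1),proj(w,lipw(th,40,-2)).round(1))
"
python3 -c "
import cv2
a=cv2.imread('pics/d12.png')[195:255,270:330]; b=cv2.imread('pics/w12.png')[70:130,150:350]
cv2.imwrite('pics/a12.png',cv2.resize(a,None,fx=8,fy=8,interpolation=0));cv2.imwrite('pics/b12.png',cv2.resize(b,None,fx=4,fy=4,interpolation=0))"
```

```text
[-0.466  0.569  1.712  0.002  0.889  1.835]
1.5 [314.4 199.5] [168.8 150.5]
1.55 [315.8 200. ] [168.  141.4]
1.6 [317.2 200.6] [167.3 132. ]
1.65 [318.5 201.2] [166.7 122.4]
1.7 [319.9 201.8] [166.2 112.7]
1.75 [321.3 202.6] [165.9 102.9]
1.8 [322.6 203.4] [165.6  93.1]
```

View pics/a12.png

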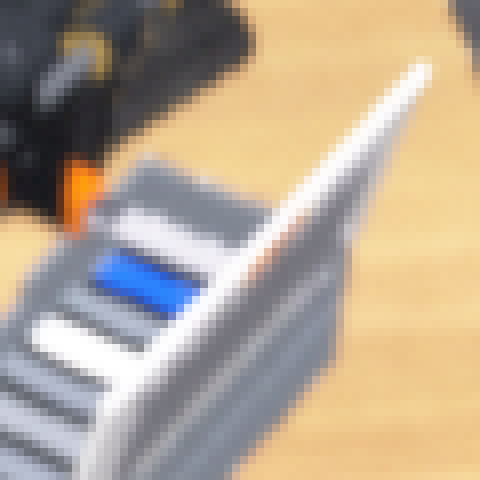

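View pics/b12.png

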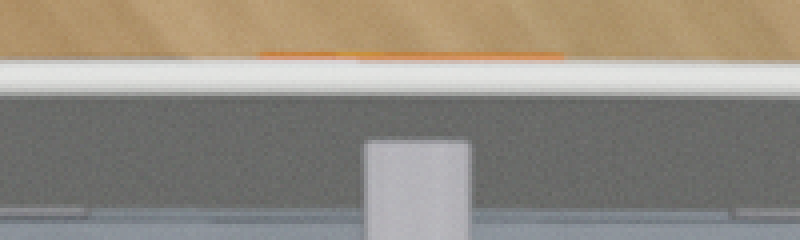

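Request:
play_rows:
  moves:
    - [-0.02, 0, -0.005, 0, 0.027, 0, 0]
    - [-0.04, 0, -0.01, 0, 0, 0, 0]
    - [-0.04, 0, -0.03, 0, 0, 0, 0]
    - [-0.04, 0, -0.03, 0, 0, 0, 0]
    - [0, -0.02, 0, 0, 0, -0.14, 0]
    - [0, -0.03, 0, 0, 0, -0.14, 0]
    - [0, -0.03, 0, 0, 0, -0.14, 0]
    - [0, -0.03, 0, 0, 0, -0.14, 0]

```text
t: 13.55
eef_pos: [507.2, -16.2, 175.2]
tcp_rot: [3.134, -0.011, -0.159]
ft_force: [-0.5, 0.7, -0.5]
opening: 0.191
```

```bash
python3 -c "
from h import *
go(445,261.5,120,0.08)
"
```

```text
at [507.2 -16.2 175.2] [ 3.134 -0.011 -0.159] op 0.191 F [-0.5  0.7 -0.5] t 13.55
delta mm [-106.1 -264.7   51.9] rotvec [ 0.009 -0.01  -0.239]
```

Request:
play_rows:
  moves:
    - [-0.015, -0.04, 0, 0.009, -0.01, 0, 0]
    - [-0.018, -0.044, 0, 0, 0, 0, 0]
    - [-0.018, -0.044, 0, 0, 0, 0, 0]
    - [-0.018, -0.044, 0, 0, 0, 0, 0]
    - [-0.018, -0.044, 0, 0, 0, 0, 0]
    - [-0.015, -0.04, 0, 0, 0, 0, 0]
    - [0, 0, 0, 0, 0, -0.12, 0]
    - [0, 0, 0, 0, 0, -0.12, 0]

```text
t: 14.35
eef_pos: [448.2, 266.8, 177.0]
tcp_rot: [-3.139, -0.016, 0.093]
ft_force: [-0.2, 0.5, -1.0]
opening: 0.182
```

```bash
python3 -c "
from h import *
go(445,261.5,-10,0.08)
c=snap('wrist','w13')
"
```

```text
at [448.2 266.8 177. ] [-3.139 -0.016  0.093] op 0.182 F [-0.2  0.5 -1. ] t 14.35
delta mm [ -6.7   5.5 186.9] rotvec [-0.003 -0.016  0.013]
```

View pics/w13.png

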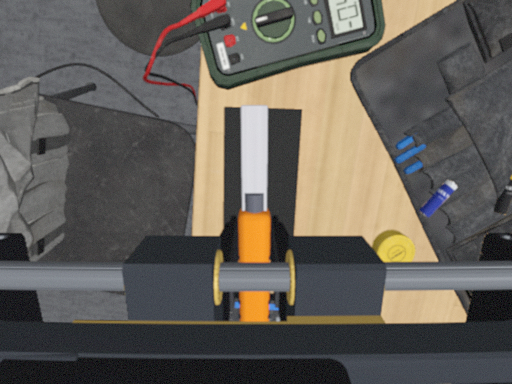

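Request:
play_rows:
  moves:
    - [-0.004, 0.003, 0.04, 0, -0.01, 0.01, 0]
    - [-0.003, 0.003, 0.045, 0, -0.006, 0, 0]
    - [0, 0, 0.045, 0, 0, 0, 0]
    - [0, 0, 0.03, 0, 0, 0, 0]
    - [0, 0, 0, 0, 0, 0, 0]

```text
t: 14.9
eef_pos: [447.8, 261.6, 15.1]
tcp_rot: [-3.135, -0.012, 0.078]
ft_force: [0.3, 0.7, 0.5]
opening: 0.188
```

```bash
python3 -c "
from h import *
go(445,261.5,-12.5,0.08)
"
```

```text
at [447.8 261.6  15.1] [-3.135 -0.012  0.078] op 0.188 F [0.3 0.7 0.5] t 14.9
delta mm [-3.1  0.1 27.5] rotvec [-0.006 -0.012 -0.002]
```

Request:
play_rows:
  moves:
    - [-0.003, 0, 0.012, -0.006, -0.012, 0, 0]
    - [0, 0, 0.01, 0, 0, 0, 0]
    - [0, 0, 0.003, 0, 0, 0, 0]
    - [0, 0, 0, 0, 0, 0, 0]

```text
t: 15.3
eef_pos: [447.3, 262.1, -8.3]
tcp_rot: [-3.14, -0.004, 0.074]
ft_force: [-0.2, -0.3, -2.1]
opening: 0.188
```

```bash
python3 -c "
from h import *
go(445,261.5,-12.5,0.08)
"
```

```text
at [447.3 262.1  -8.3] [-3.14  -0.004  0.074] op 0.188 F [-0.2 -0.3 -2.1] t 15.3
delta mm [-2.4  0.4  4.2] rotvec [-0.002 -0.004 -0.006]
```

Request:
play_rows:
  moves:
    - [0, 0, 0.003, 0, 0, 0, 0]
    - [0, 0, 0.001, 0, 0, 0, 0]
    - [0, 0, 0, 0, 0, 0, 35]
    - [0, 0, 0, 0, 0, 0, 40]
    - [0, 0, 0, 0, 0, 0, 40]
    - [0, 0, -0.02, 0, 0, 0, 40]
    - [0, 0, -0.05, 0, 0, 0, 40]
    - [0, 0, -0.05, 0, 0, 0, 40]

```text
t: 16.1
eef_pos: [445.1, 261.0, 107.6]
tcp_rot: [3.141, 0.003, 0.074]
ft_force: [0.1, 0.0, 0.3]
opening: 0.399
```

Request:
play_rows:
  moves:
    - [0, 0.045, -0.04, 0, 0, 0.14, 40]
    - [0, 0.045, -0.04, 0, 0, 0.14, 40]
    - [0, 0.045, -0.02, 0, 0, 0.14, 40]
    - [0, 0.045, 0, 0, 0, 0.14, 40]

```text
t: 16.5
eef_pos: [422.9, 100.7, 201.8]
tcp_rot: [-3.136, -0.008, -0.497]
ft_force: [-0.4, -0.6, 0.3]
opening: 0.4
```

```bash
python3 -c "
from h import *
go(410,60,160,-0.5)
c=snap('wrist','w14'); c=snap('side','d14')
a=c['img'][140:310,120:350,::-1]; cv2.imwrite('pics/d14z.png',cv2.resize(a,None,fx=3.4,fy=3.4,interpolation=2))
"
```

```text
at [422.9 100.7 201.8] [-3.136 -0.008 -0.497] op 0.4 F [-0.4 -0.6  0.3] t 16.5
delta mm [ 7.8 42.1 41.6] rotvec [-0.006 -0.008  0.003]
```

View pics/w14.png

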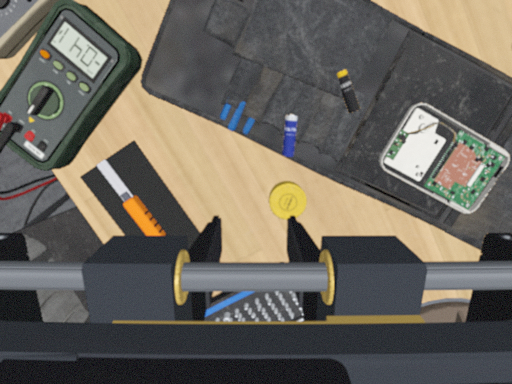

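View pics/d14z.png

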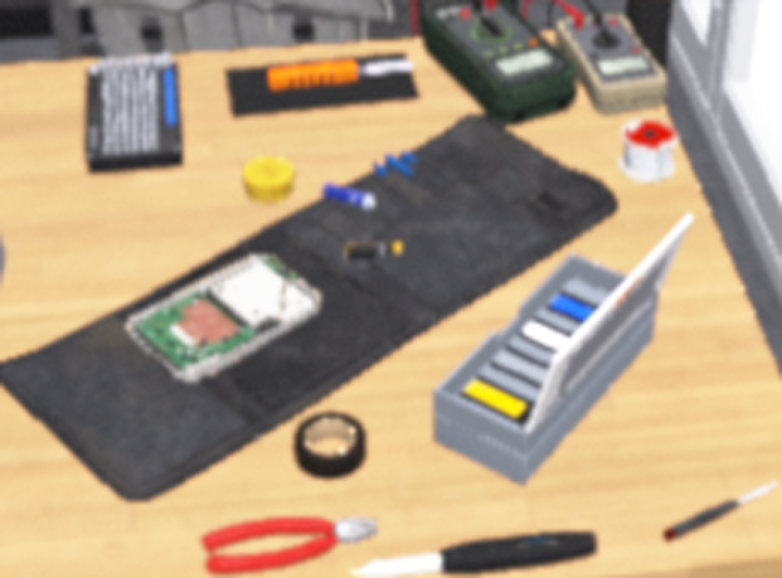

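```bash
python3 -c "
from h import *
c=load('w14')
for n,a in dict(blue=[(291,114.5),(289.5,156.5)],amber=[(342,70),(353,109)]).items():
  P=[onz(c,*p,14)[:2] for p in a]; d=P[0]-P[1]; print(n,np.round(P,1),'mid',np.mean(P,0).round(1),'len',np.linalg.norm(d),'ang',np.arctan2(d[1],d[0]))
cv2.imwrite('pics/w14z.png',cv2.resize(c['img'][50:180,210:380,::-1],None,fx=4,fy=4,interpolation=0))
"
```

```text
blue [[458.5  32.3]
 [414.5  56.6]] mid [436.5  44.4] len 50.29478831106438 ang -0.5043678774420651
amber [[475.4 -42.2]
 [429.4 -35.4]] mid [452.4 -38.8] len 46.51866739579855 ang -0.14654776796131722
```

View pics/w14z.png

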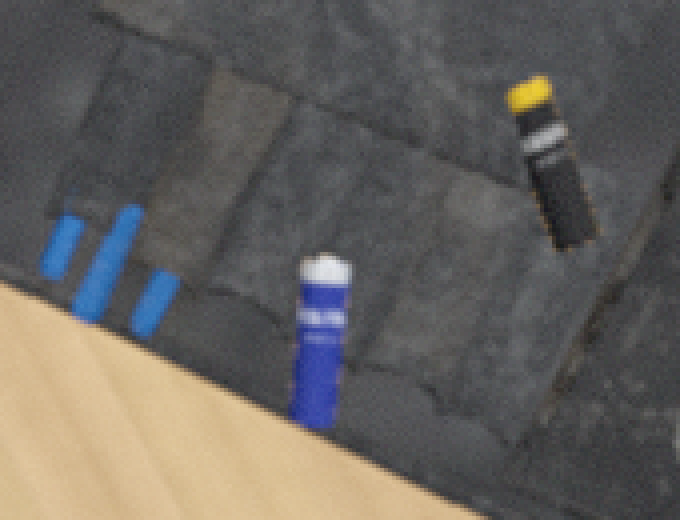

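```bash
python3 -c "
from h import *
go(436.5,44.4,40,-0.504)
"
```

```text
at [420.7  98.7 200.3] [-3.138 -0.005 -0.501] op 0.4 F [0.5 1.1 0.1] t 16.6
delta mm [ 39.2  40.6 160.4] rotvec [-0.004 -0.005  0.004]
```

Request:
play_rows:
  moves:
    - [0.02, 0.02, 0.03, -0.004, -0.005, 0, 40]
    - [0.019, 0.02, 0.04, 0, 0, 0, 40]
    - [0, 0, 0.045, 0, 0, 0, 40]
    - [0, 0, 0.03, 0, 0, 0, 40]
    - [0, 0, 0, 0, 0, 0, 40]

```text
t: 17.1
eef_pos: [439.3, 42.8, 53.4]
tcp_rot: [-3.137, -0.007, -0.499]
ft_force: [-0.2, 0.4, -0.2]
opening: 0.398
```

```bash
python3 -c "
from h import *
go(436.5,44.4,-9,-0.504)
c=snap('wrist','w15')
"
```

```text
at [439.3  42.8  53.4] [-3.137 -0.007 -0.499] op 0.398 F [-0.2  0.4 -0.2] t 17.1
delta mm [-3.7  0.2 62.4] rotvec [-0.004 -0.007  0.005]
```

View pics/w15.png

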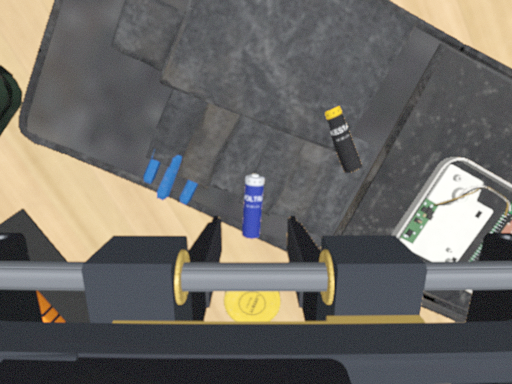

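Request:
play_rows:
  moves:
    - [-0.003, 0, 0.03, -0.004, -0.007, 0, 40]
    - [0, 0, 0.025, 0, 0, 0, 40]
    - [0, 0, 0.004, 0, 0, 0, 40]
    - [0, 0, 0, 0, 0, 0, 40]

```text
t: 17.55
eef_pos: [441.9, 45.7, 0.2]
tcp_rot: [-3.137, -0.009, -0.495]
ft_force: [-0.4, 0.9, 0.7]
opening: 0.4
```

```bash
python3 -c "
from h import *
go(436.5,44.4,-9,-0.504)
"
```

```text
at [4.419e+02 4.570e+01 2.000e-01] [-3.137 -0.009 -0.495] op 0.4 F [-0.4  0.9  0.7] t 17.55
delta mm [-4.2  3.8  9.1] rotvec [-0.005 -0.009  0.009]
```

Request:
play_rows:
  moves:
    - [-0.004, 0.004, 0.003, -0.005, -0.009, 0.009, 40]
    - [0, 0, 0.005, 0, 0, 0, 40]
    - [0, 0, 0, 0, 0, 0, 40]
    - [0, 0, 0, 0, 0, 0, 40]

```text
t: 17.95
eef_pos: [438.1, 44.3, -4.3]
tcp_rot: [-3.14, -0.005, -0.504]
ft_force: [-0.3, -0.1, -0.5]
opening: 0.4
```

```bash
python3 -c "
from h import *
go(436.5,44.4,-9,-0.504)
"
```

```text
at [438.1  44.3  -4.3] [-3.14  -0.005 -0.504] op 0.4 F [-0.3 -0.1 -0.5] t 17.95
delta mm [-1.5  0.7  4.6] rotvec [-0.002 -0.005 -0.   ]
```

Request:
play_rows:
  moves:
    - [-0.001, 0, 0.005, 0, -0.005, 0, 40]
    - [0, 0, 0, 0, 0, 0, 40]
    - [0, 0, 0, 0, 0, 0, 5]
    - [0, 0, 0, 0, 0, 0, 5]
    - [0, 0, 0, 0, 0, 0, 5]
    - [0, 0, 0, 0, 0, 0, 5]
    - [0, 0, 0, 0, 0, 0, 5]

```text
t: 18.65
eef_pos: [437.4, 44.7, -9.4]
tcp_rot: [-3.139, -0.0, -0.504]
ft_force: [-0.3, -0.5, -0.6]
opening: 0.148
```

```bash
python3 -c "
from h import *
go(436.5,44.4,-9,-0.504)
"
```

```text
at [437.4  44.7  -9.4] [-3.139 -0.    -0.504] op 0.148 F [-0.3 -0.5 -0.6] t 18.65
delta mm [-0.7  0.7 -0.4] rotvec [-0.002 -0.    -0.   ]
```

Request:
play_rows:
  moves:
    - [0, 0, -0.02, 0, 0, 0, 0]
    - [0, 0, -0.04, 0, 0, 0, 0]
    - [0, 0, -0.045, 0, 0, 0, 0]
    - [0, 0, -0.03, 0, 0, 0, 0]
    - [0, 0, 0, 0, 0, 0, 0]

```text
t: 19.15
eef_pos: [436.6, 44.4, 129.7]
tcp_rot: [-3.141, 0.003, -0.504]
ft_force: [0.3, 0.3, -0.8]
opening: 0.149
```

```bash
cat >> h.py <<'E'
def bay(xb,yb,z):
    q=N+bx*xb+by*yb; go(q[0],q[1],z,YAW)
E
python3 -c "
from h import *
bay(42,63,110)
c=snap('wrist','w16')
"
```

```text
at [436.6  44.4 129.7] [-3.141e+00  3.000e-03 -5.040e-01] op 0.149 F [ 0.3  0.3 -0.8] t 19.15
delta mm [261.9 105.3  18.9] rotvec [-0.     0.003  0.231]
```

View pics/w16.png

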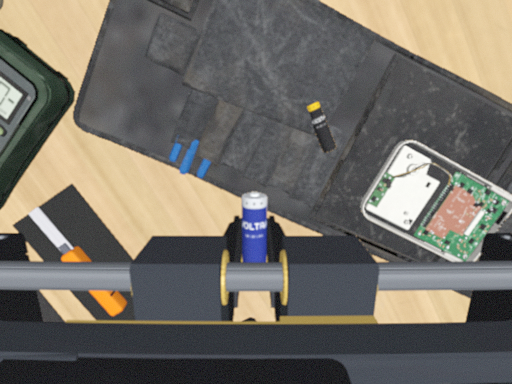

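Request:
play_rows:
  moves:
    - [0.03, 0.012, 0, 0, 0, 0, 0]
    - [0.04, 0.016, 0, 0, 0, 0, 0]
    - [0.04, 0.016, 0, 0, 0, 0, 0]
    - [0.04, 0.016, 0, 0, 0, 0, 0]
    - [0.035, 0.014, 0, 0, 0, 0, 0]
    - [0.03, 0.012, 0, 0, 0, 0.11, 0]
    - [0, 0, 0, 0, 0, 0.12, 0]
    - [0, 0, 0, 0, 0, 0, 0]

```text
t: 20.0
eef_pos: [583.2, -141.1, 113.3]
tcp_rot: [3.133, 0.019, -0.74]
ft_force: [1.0, -0.4, -0.6]
opening: 0.148
```

```bash
python3 -c "
from h import *
c=load('w16'); X=onz(c,255,193,129.7+23.4+5); print('front end',Ro.from_euler('xyz',[np.pi,0,-.504]).inv().apply(X-[436.6,44.4,129.7]))
bay(42,63,80)
c=snap('wrist','w17')
"
```

```text
front end [ 26.68814021   0.87781058 -28.4       ]
at [ 583.2 -141.1  113.3] [ 3.133  0.019 -0.74 ] op 0.148 F [ 1.  -0.4 -0.6] t 20.0
delta mm [46.5  2.8 32.5] rotvec [ 0.008  0.019 -0.005]
```

View pics/w17.png

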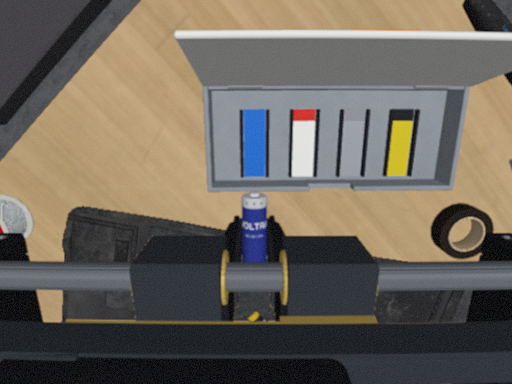

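```bash
python3 -c "
from h import *
c=load('w17'); im=c['img'].astype(int)
m=((im[...,2]>150)&(im[...,0]<80)); m[190:]=0; m[:95]=0
m2=((im[...,0]>180)&(im[...,1]>160)&(im[...,2]<90)); m2[190:]=0; m2[:95]=0; m2[:,:370]=0
for n,k in (('blue',m),('yel',m2)):
  q=np.argwhere(k)[:,::-1]; p=(np.percentile(q,2,0)+np.percentile(q,98,0))/2
  for z in (36,):
    X=onz(c,*p,z)[:2]; print(n,p,X,'box',(X-N)@bx,(X-N)@by)
# ribs columns row 143
print(im[143,225:285].sum(1))
"
```

```text
blue [254.5 142.5] [ 612.3235655  -169.56556896] box 36.81714613779629 64.7365131781045
yel [399.5 147.5] [ 524.0591365  -260.19778051] box 32.116675230268974 -61.68624098114116
[446 450 453 449 447 441 456 456 450 455 457 452 460 455 376 228  77 149
 284 350 354 358 363 367 345 369 350 353 362 347 360 344 360 352 357 361
 356 344 364 380 298 189  94 211 395 452 457 450 448 457 456 457 458 447
 449 439 445 445 439 441]
```

Request:
play_rows:
  moves:
    - [0.022, 0.001, 0, 0.008, 0.019, 0, 0]
    - [0.021, 0, 0, 0, 0, 0, 0]
    - [0, 0, 0.02, 0, 0, 0, 0]
    - [0, 0, 0.01, 0, 0, 0, 0]
    - [0, 0, 0, 0, 0, 0, 0]

```text
t: 20.55
eef_pos: [612.9, -168.2, 78.4]
tcp_rot: [3.14, 0.004, -0.716]
ft_force: [-1.1, -0.2, 0.8]
opening: 0.147
```

```bash
python3 -c "
from h import *
bay(39,64.3,23)
c=snap('wrist','w18')
"
```

```text
at [ 612.9 -168.2   78.4] [ 3.14   0.004 -0.716] op 0.147 F [-1.1 -0.2  0.8] t 20.55
delta mm [ 2.9  1.8 55.4] rotvec [0.002 0.004 0.019]
```

View pics/w18.png

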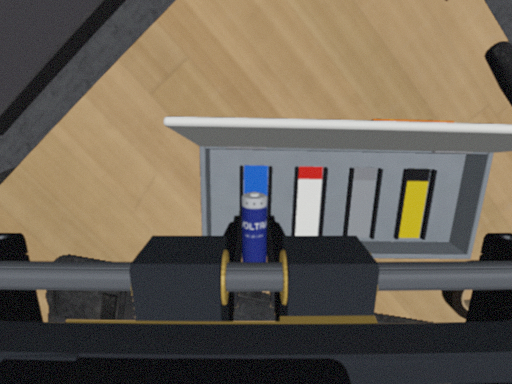

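Request:
play_rows:
  moves:
    - [0.003, 0.002, 0.015, 0.002, 0.004, 0.019, 0]
    - [0, 0, 0.015, 0, 0, 0, 0]
    - [0, 0, 0.01, 0, 0, 0, 0]
    - [0, 0, 0, 0, 0, 0, 0]

```text
t: 21.0
eef_pos: [614.2, -170.4, 39.2]
tcp_rot: [-3.14, -0.002, -0.73]
ft_force: [-0.6, 0.1, -0.1]
opening: 0.147
```

```bash
python3 -c "
from h import *
bay(39,64.3,23)
"
```

```text
at [ 614.2 -170.4   39.2] [-3.14e+00 -2.00e-03 -7.30e-01] op 0.147 F [-0.6  0.1 -0.1] t 21.0
delta mm [ 0.2  1.1 16.2] rotvec [-0.001 -0.002  0.005]
```

Request:
play_rows:
  moves:
    - [0, 0.001, 0.008, 0, 0, 0.005, 0]
    - [0, 0, 0.006, 0, 0, 0, 0]
    - [0, 0, 0, 0, 0, 0, 0]
    - [0, 0, 0, 0, 0, 0, 0]

```text
t: 21.4
eef_pos: [613.9, -171.1, 24.9]
tcp_rot: [-3.14, -0.003, -0.735]
ft_force: [-0.3, 0.2, 0.4]
opening: 0.147
```

```bash
python3 -c "
from h import *
bay(39,64.3,23)
c=snap('wrist','w19')
"
```

```text
at [ 613.9 -171.1   24.9] [-3.14e+00 -3.00e-03 -7.35e-01] op 0.147 F [-0.3  0.2  0.4] t 21.4
delta mm [-0.1  0.4  1.9] rotvec [-0.001 -0.003  0.   ]
```

View pics/w19.png

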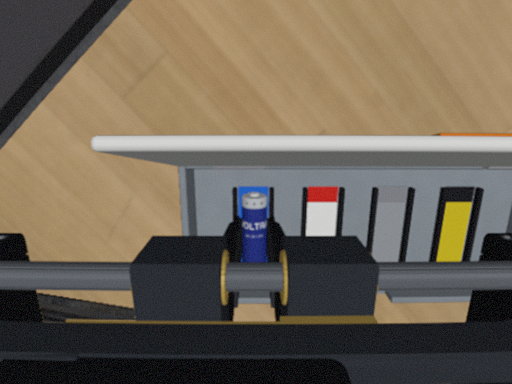

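Request:
play_rows:
  moves:
    - [0, 0, 0.002, 0, 0, 0, 0]
    - [0, 0, 0, 0, 0, 0, 0]
    - [0, 0, 0, 0, 0, 0, 28]
    - [0, 0, 0, 0, 0, 0, 28]
    - [0, 0, 0, 0, 0, 0, 28]
    - [0, 0, -0.02, 0, 0, 0, 28]
    - [0, 0, -0.04, 0, 0, 0, 28]
    - [-0.02, 0, -0.05, 0, 0, 0, 28]

```text
t: 22.25
eef_pos: [598.0, -158.4, 127.7]
tcp_rot: [3.14, 0.006, -0.736]
ft_force: [1.1, -0.5, 0.8]
opening: 0.279
```

Request:
play_rows:
  moves:
    - [-0.04, 0, -0.03, 0, 0, 0, 28]
    - [-0.04, 0, 0, 0, 0, 0, 28]
    - [0, 0, 0, 0, 0, 0, 35]

```text
t: 22.55
eef_pos: [537.9, -103.2, 165.3]
tcp_rot: [-3.139, -0.003, -0.736]
ft_force: [-0.0, -0.1, 0.1]
opening: 0.318
```

```bash
python3 -c "
from h import *
go(452.4,-38.8,100,-0.2)
c=snap('wrist','w20')
"
```

```text
at [ 537.9 -103.2  165.3] [-3.139e+00 -3.000e-03 -7.360e-01] op 0.318 F [-0.  -0.1  0.1] t 22.55
delta mm [-106.8    9.8   65. ] rotvec [-0.001 -0.003 -0.536]
```

View pics/w20.png

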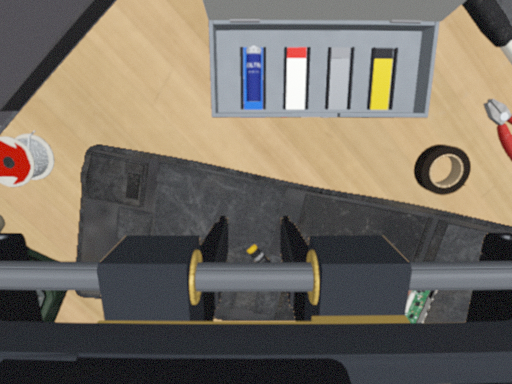

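Request:
play_rows:
  moves:
    - [-0.02, 0, 0, 0, 0, -0.14, 40]
    - [-0.03, -0.01, 0, 0, 0, -0.14, 40]
    - [-0.03, 0.01, 0, 0, 0, -0.14, 40]
    - [-0.03, 0.02, 0, 0, 0, -0.14, 40]
    - [0, 0, 0, 0, 0, -0.06, 40]
    - [0, 0, 0, 0, 0, 0, 40]

```text
t: 23.2
eef_pos: [440.5, -73.4, 164.1]
tcp_rot: [3.14, -0.008, -0.092]
ft_force: [-0.2, 0.7, 0.0]
opening: 0.402
```

```bash
python3 -c "
from h import *
go(452.4,-38.8,100,-0.12)
c=snap('wrist','w21')
"
```

```text
at [440.5 -73.4 164.1] [ 3.14  -0.008 -0.092] op 0.402 F [-0.2  0.7  0. ] t 23.2
delta mm [  8.1 -35.6  64.2] rotvec [ 0.001 -0.008  0.028]
```

View pics/w21.png

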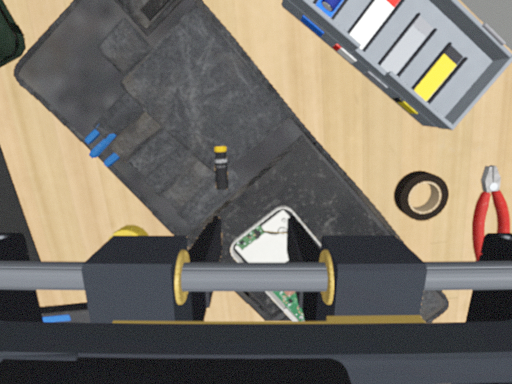

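```bash
python3 -c "
from h import *
c=load('w21')
P=[onz(c,*p,14)[:2] for p in [(221,146),(222,189)]]; d=P[0]-P[1]; print(np.round(P,1),np.mean(P,0),np.linalg.norm(d),np.arctan2(d[1],d[0]))
print(onz(c,283,208,20),onz(c,232,247,20))
cv2.imwrite('pics/w21z.png',cv2.resize(c['img'][135:275,190:330,::-1],None,fx=4,fy=4,interpolation=0))
"
```

```text
[[474.6 -40.7]
 [426.  -36.1]] [450.29058987 -38.37537757] 48.779407769451005 -0.0940282136972291
[ 399.04406809 -103.19102113   20.        ] [356.50885738 -40.29912693  20.        ]
```

View pics/w21z.png

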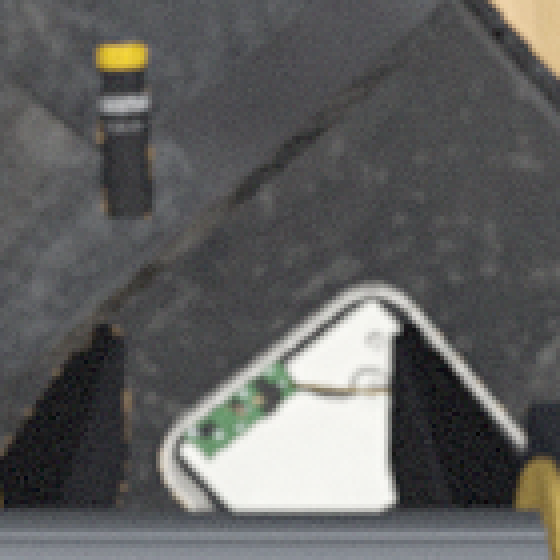

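```bash
python3 -c "
from h import *
go(451,-38.4,-9,-0.1)
"
```

```text
at [440.5 -73.3 164. ] [ 3.14  -0.008 -0.094] op 0.4 F [ 0.9  1.1 -0.5] t 23.25
delta mm [  5.8 -36.  173. ] rotvec [ 0.001 -0.008  0.006]
```

Request:
play_rows:
  moves:
    - [0.003, -0.018, 0.03, 0, -0.008, 0.006, 40]
    - [0.002, -0.018, 0.04, 0, 0, 0, 40]
    - [0, 0, 0.04, 0, 0, 0, 40]
    - [0, 0, 0.03, 0, 0, 0, 40]
    - [0, 0, 0, 0, 0, 0, 40]

```text
t: 23.75
eef_pos: [456.2, -38.9, 19.5]
tcp_rot: [3.139, -0.006, -0.113]
ft_force: [0.3, 0.6, 0.6]
opening: 0.398
```

```bash
python3 -c "
from h import *
go(451,-38.4,-9,-0.1)
c=snap('wrist','w22')
"
```

```text
at [456.2 -38.9  19.5] [ 3.139 -0.006 -0.113] op 0.398 F [0.3 0.6 0.6] t 23.75
delta mm [-5.4 -0.  28.5] rotvec [ 0.003 -0.006 -0.013]
```

View pics/w22.png

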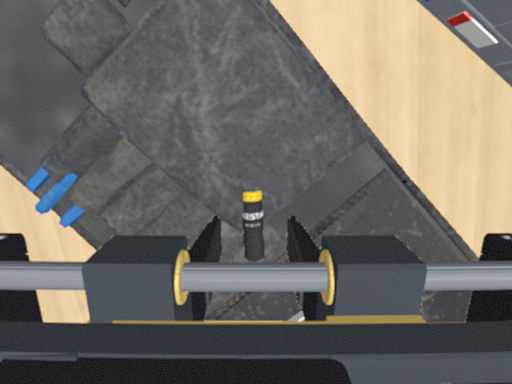

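Request:
play_rows:
  moves:
    - [-0.004, 0, 0.015, 0.002, -0.006, -0.013, 40]
    - [-0.001, 0, 0.009, 0, 0, 0, 40]
    - [0, 0, 0.002, 0, 0, 0, 40]
    - [0, 0, 0, 0, 0, 0, 40]

```text
t: 24.2
eef_pos: [455.8, -39.8, -1.8]
tcp_rot: [3.14, -0.008, -0.104]
ft_force: [0.4, -0.1, 0.5]
opening: 0.398
```

```bash
python3 -c "
from h import *
go(451,-38.4,-9,-0.1)
"
```

```text
at [455.8 -39.8  -1.8] [ 3.14  -0.008 -0.104] op 0.398 F [ 0.4 -0.1  0.5] t 24.2
delta mm [-5.  -0.9  7.2] rotvec [ 0.002 -0.008 -0.004]
```

Request:
play_rows:
  moves:
    - [-0.004, -0.001, 0.005, 0, -0.008, 0, 40]
    - [0, 0, 0.004, 0, 0, 0, 40]
    - [0, 0, 0, 0, 0, 0, 40]

```text
t: 24.5
eef_pos: [452.9, -38.6, -9.6]
tcp_rot: [3.139, -0.003, -0.104]
ft_force: [-0.6, -0.1, 0.5]
opening: 0.401
```

```bash
python3 -c "
from h import *
go(451,-38.4,-9,-0.1)
"
```

```text
at [452.9 -38.6  -9.6] [ 3.139e+00 -3.000e-03 -1.040e-01] op 0.401 F [-0.6 -0.1  0.5] t 24.5
delta mm [-1.9  0.  -0.6] rotvec [ 0.002 -0.003 -0.004]
```

Request:
play_rows:
  moves:
    - [0, 0, 0, 0, 0, 0, 0]
    - [0, 0, 0, 0, 0, 0, 0]
    - [0, 0, 0, 0, 0, 0, 0]
    - [0, 0, 0, 0, 0, 0, 0]
    - [0, 0, -0.02, 0, 0, 0, 0]
    - [0, 0, -0.04, 0, 0, 0, 0]
    - [0, 0, -0.045, 0, 0, 0, 0]
    - [0, 0, -0.03, 0, 0, 0, 0]

```text
t: 25.3
eef_pos: [450.6, -37.9, 126.5]
tcp_rot: [3.14, 0.006, -0.105]
ft_force: [-0.1, -0.2, -0.8]
opening: 0.147
```

```bash
python3 -c "
from h import *
bay(0,-61.7,115)
c=snap('wrist','w23')
"
```

```text
at [450.6 -37.9 126.5] [ 3.14   0.006 -0.105] op 0.147 F [-0.1 -0.2 -0.8] t 25.3
delta mm [ 70.4 194.4  11.3] rotvec [0.003 0.005 0.63 ]
```

View pics/w23.png

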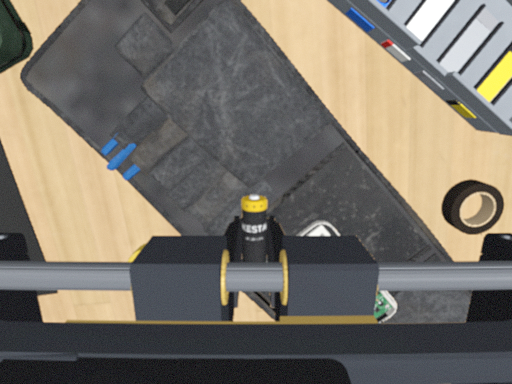

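Request:
play_rows:
  moves:
    - [0.016, 0.044, -0.005, 0, 0, 0, 0]
    - [0.016, 0.044, 0, 0, 0, 0, 0]
    - [0.016, 0.044, 0, 0, 0, 0, 0]
    - [0.01, 0.03, 0, 0, 0, 0.15, 0]
    - [0, 0, 0, 0, 0, 0.15, 0]
    - [0, 0, 0, 0, 0, 0.15, 0]
    - [0, 0, 0, 0, 0, 0.15, 0]
    - [0, 0, 0, 0, 0, 0.03, 0]

```text
t: 26.15
eef_pos: [494.6, -212.6, 136.7]
tcp_rot: [-3.141, -0.005, -0.739]
ft_force: [0.8, -0.0, -0.5]
opening: 0.147
```

```bash
python3 -c "
from h import *
bay(39,-61.7,80)
c=snap('wrist','w24')
"
```

```text
at [ 494.6 -212.6  136.7] [-3.141 -0.005 -0.739] op 0.147 F [ 0.8 -0.  -0.5] t 26.15
delta mm [60.4 15.4 57.1] rotvec [-0.    -0.005 -0.004]
```

View pics/w24.png

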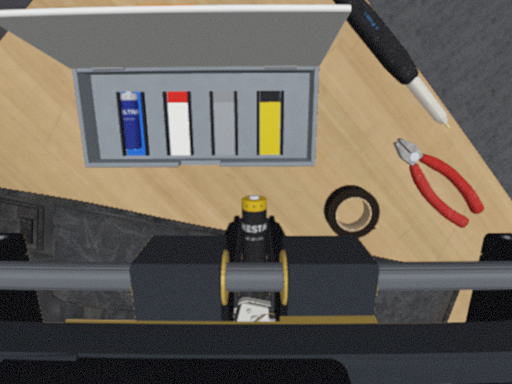

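```bash
python3 -c "
from h import *
c=load('w24'); im=c['img'].astype(int)
g=im[135,245:295].sum(1); print(list(g))
for p,z in [((270,125),36),((132.5,125),36)]:
  X=onz(c,*p,z)[:2]; print((X-N)@bx,(X-N)@by)
"
```

```text
[np.int64(454), np.int64(443), np.int64(442), np.int64(447), np.int64(439), np.int64(443), np.int64(448), np.int64(441), np.int64(455), np.int64(453), np.int64(440), np.int64(335), np.int64(155), np.int64(163), np.int64(349), np.int64(459), np.int64(460), np.int64(441), np.int64(450), np.int64(452), np.int64(456), np.int64(447), np.int64(459), np.int64(453), np.int64(445), np.int64(449), np.int64(444), np.int64(451), np.int64(443), np.int64(456), np.int64(439), np.int64(455), np.int64(458), np.int64(467), np.int64(435), np.int64(288), np.int64(118), np.int64(156), np.int64(330), np.int64(420), np.int64(450), np.int64(451), np.int64(453), np.int64(452), np.int64(454), np.int64(439), np.int64(453), np.int64(444), np.int64(443), np.int64(449)]
34.25772290403359 -61.41257356288003
34.94522164442171 66.23851481561559
```

Request:
play_rows:
  moves:
    - [0.02, 0.007, 0.01, 0, -0.005, 0, 0]
    - [0.02, 0.007, 0.015, 0, 0, 0, 0]
    - [0.019, 0, 0.015, 0, 0, 0, 0]
    - [0, 0, 0.015, 0, 0, 0, 0]
    - [0, 0, 0, 0, 0, 0, 0]

```text
t: 26.7
eef_pos: [529.8, -264.0, 79.2]
tcp_rot: [-3.141, -0.0, -0.732]
ft_force: [-0.5, 0.5, 0.1]
opening: 0.147
```

```bash
python3 -c "
from h import *
bay(38,-61.3,23)
"
```

```text
at [ 529.8 -264.    79.2] [-3.141 -0.    -0.732] op 0.147 F [-0.5  0.5  0.1] t 26.7
delta mm [-1.   0.6 56.2] rotvec [-0.    -0.     0.003]
```

Request:
play_rows:
  moves:
    - [-0.001, 0.001, 0.015, 0, 0, 0.003, 0]
    - [0, 0, 0.015, 0, 0, 0, 0]
    - [0, 0, 0.01, 0, 0, 0, 0]
    - [0, 0, 0, 0, 0, 0, 0]

```text
t: 27.1
eef_pos: [528.7, -263.8, 39.6]
tcp_rot: [-3.141, -0.001, -0.732]
ft_force: [-0.6, 0.5, -0.4]
opening: 0.15
```

```bash
python3 -c "
from h import *
bay(38,-61.3,23)
c=snap('wrist','w25')
"
```

```text
at [ 528.7 -263.8   39.6] [-3.141e+00 -1.000e-03 -7.320e-01] op 0.15 F [-0.6  0.5 -0.4] t 27.1
delta mm [-0.   0.  16.6] rotvec [-0.    -0.001  0.003]
```

View pics/w25.png

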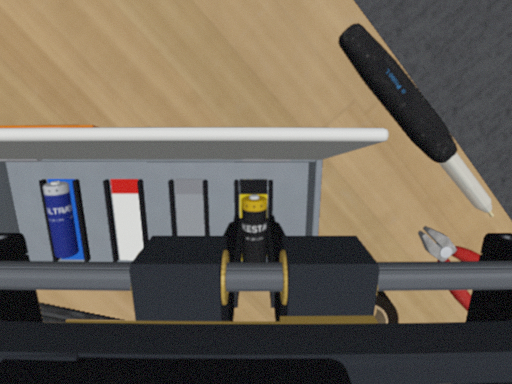

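Request:
play_rows:
  moves:
    - [0, 0, 0.008, 0, 0, 0.003, 0]
    - [0, 0, 0.006, 0, 0, 0, 0]
    - [0, 0, 0.002, 0, 0, 0, 0]
    - [0, 0, 0, 0, 0, 0, 0]

```text
t: 27.55
eef_pos: [529.9, -264.4, 25.0]
tcp_rot: [-3.141, -0.005, -0.734]
ft_force: [-0.5, -0.5, -0.6]
opening: 0.143
```

```bash
python3 -c "
from h import *
bay(38,-61.3,23)
"
```

```text
at [ 529.9 -264.4   25. ] [-3.141 -0.005 -0.734] op 0.143 F [-0.5 -0.5 -0.6] t 27.55
delta mm [-1.3  0.4  2. ] rotvec [-0.001 -0.005  0.001]
```

Request:
play_rows:
  moves:
    - [0, 0, 0.002, 0, 0, 0, 0]
    - [0, 0, 0, 0, 0, 0, 0]
    - [0, 0, 0, 0, 0, 0, 28]
    - [0, 0, 0, 0, 0, 0, 28]
    - [0, 0, 0, 0, 0, 0, 28]
    - [0, 0, -0.02, 0, 0, 0, 28]
    - [0, 0, -0.04, 0, 0, 0, 28]
    - [-0.02, 0, -0.05, 0, 0, 0, 28]

```text
t: 28.35
eef_pos: [514.2, -251.1, 127.8]
tcp_rot: [3.141, 0.004, -0.735]
ft_force: [-0.1, 0.6, 0.2]
opening: 0.278
```

Request:
play_rows:
  moves:
    - [-0.03, -0.03, -0.03, 0, 0, 0, 0]
    - [-0.03, -0.03, 0, 0, 0, 0, 0]
    - [0, 0, 0, 0, 0, 0, 0]

```text
t: 28.65
eef_pos: [510.5, -166.2, 164.5]
tcp_rot: [-3.139, -0.006, -0.737]
ft_force: [-0.4, 0.0, -0.6]
opening: 0.085
```

```bash
python3 -c "
from h import *
bay(115,0,150)
c=snap('wrist','w26'); w=c; c=snap('side','d26')
a=c['img'][140:310,120:350,::-1]; cv2.imwrite('pics/d26z.png',cv2.resize(a,None,fx=3.4,fy=3.4,interpolation=2))
"
```

```text
at [ 510.5 -166.2  164.5] [-3.139 -0.006 -0.737] op 0.085 F [-0.4  0.  -0.6] t 28.65
delta mm [155.9  -1.4  15.4] rotvec [-0.002 -0.006 -0.002]
```

View pics/w26.png

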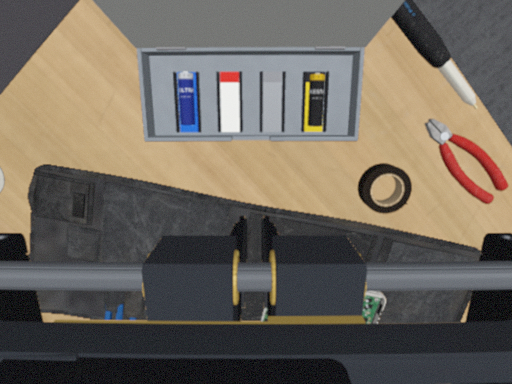

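View pics/d26z.png

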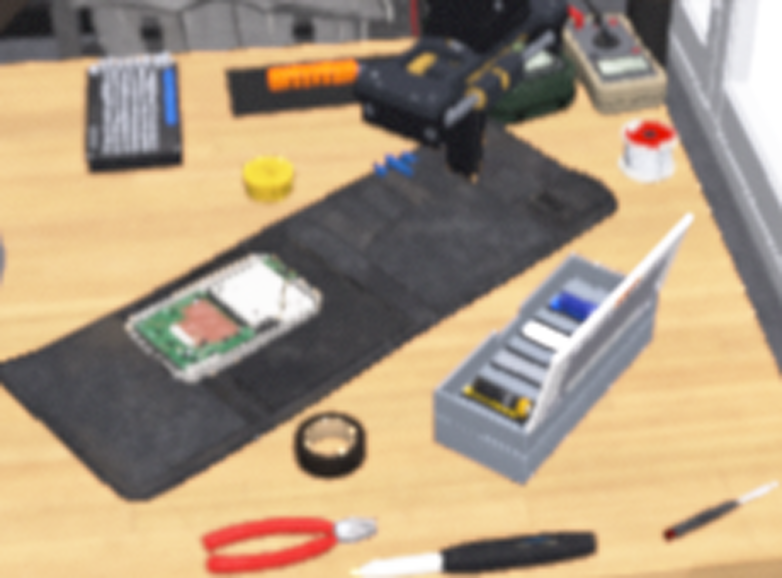

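Request:
play_rows:
  moves:
    - [0.035, 0, 0, 0, -0.006, 0, 0]
    - [0.04, 0, 0, 0, 0, 0, 0]
    - [0.04, 0, 0, 0, 0, 0, 0]
    - [0.035, 0, 0, 0, 0, 0, 0]
    - [0.025, 0, 0, 0, 0, 0, 0]
    - [0, 0, 0, 0, 0, 0, 0]

```text
t: 29.35
eef_pos: [643.7, -298.5, 159.8]
tcp_rot: [-3.141, 0.003, -0.742]
ft_force: [-1.4, 0.0, -1.0]
opening: 0.001
```

```bash
python3 -c "
from h import *
bay(132,0,105)
c=snap('side','d27')
a=c['img'][100:290,190:390,::-1]; cv2.imwrite('pics/d27z.png',cv2.resize(a,None,fx=3,fy=3,interpolation=2))
"
```

```text
at [ 643.7 -298.5  159.8] [-3.141e+00  3.000e-03 -7.420e-01] op 0.001 F [-1.4  0.  -1. ] t 29.35
delta mm [-14.5  -9.7  54.8] rotvec [-0.     0.003 -0.007]
```

View pics/d27z.png

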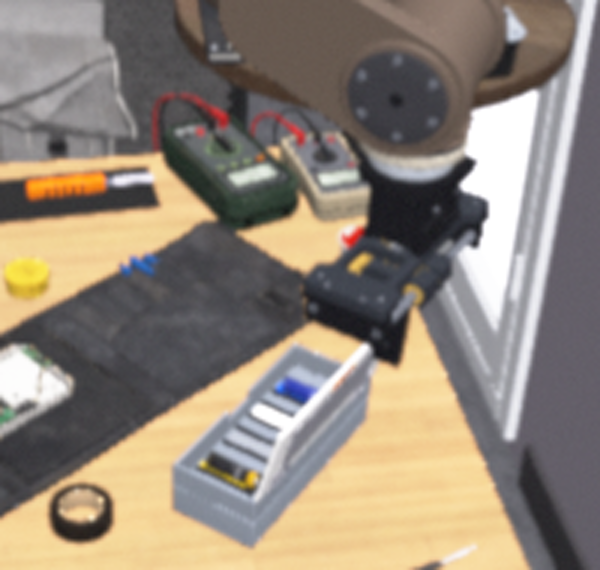

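Request:
play_rows:
  moves:
    - [0, -0.01, 0.02, 0, 0, -0.007, 0]
    - [0, 0, 0.02, 0, 0, 0, 0]
    - [0, 0, 0.012, 0, 0, 0, 0]
    - [0, 0, 0, 0, 0, 0, 0]

```text
t: 29.8
eef_pos: [646.7, -291.1, 104.5]
tcp_rot: [3.141, 0.007, -0.737]
ft_force: [0.1, 0.7, 0.5]
opening: -0.0
```

```bash
python3 -c "
from h import *
bay(94,0,108)
"
```

```text
at [ 646.7 -291.1  104.5] [ 3.141  0.007 -0.737] op -0.0 F [0.1 0.7 0.5] t 29.8
delta mm [-49.8  -2.3  -3.2] rotvec [ 0.001  0.007 -0.002]
```

Request:
play_rows:
  moves:
    - [-0.008, -0.002, -0.002, 0, 0.007, 0, 0]
    - [-0.008, 0, -0.001, 0, 0, 0, 0]
    - [-0.008, 0, 0, 0, 0, 0, 0]
    - [-0.007, 0, 0, 0, 0, 0, 0]
    - [-0.007, 0, 0, 0, 0, 0, 0]
    - [-0.006, 0, 0, 0, 0, 0, 0]
    - [-0.006, 0, 0, 0, 0, 0, 0]
    - [0, 0, 0, 0, 0, 0, 0]

```text
t: 30.6
eef_pos: [608.4, -253.6, 112.2]
tcp_rot: [-3.141, -0.007, -0.737]
ft_force: [0.2, -0.2, 0.1]
opening: 0.006
```

```bash
cat > v2.py <<'E'
from h import *
import sys
n=sys.argv[1]; bay(float(sys.argv[2]),0,float(sys.argv[3]))
c=snap('side','d'+n); w=snap('wrist','w'+n)
cv2.imwrite('pics/d%sz.png'%n,np.hstack([cv2.resize(c['img'][150:290,210:350,::-1],None,fx=2.75,fy=2.75,interpolation=2),w['img'][:,80:480,::-1][:385]]) if 0 else np.hstack([cv2.resize(c['img'][150:290,210:350,::-1],(384,384),interpolation=2),w['img'][:,60:460,::-1]]))
E
python3 v2.py 28 94 108
```

```text
at [ 608.4 -253.6  112.2] [-3.141 -0.007 -0.737] op 0.006 F [ 0.2 -0.2  0.1] t 30.6
delta mm [ 3.7 -0.3  4.2] rotvec [-0.    -0.007 -0.002]
```

View pics/d28z.png

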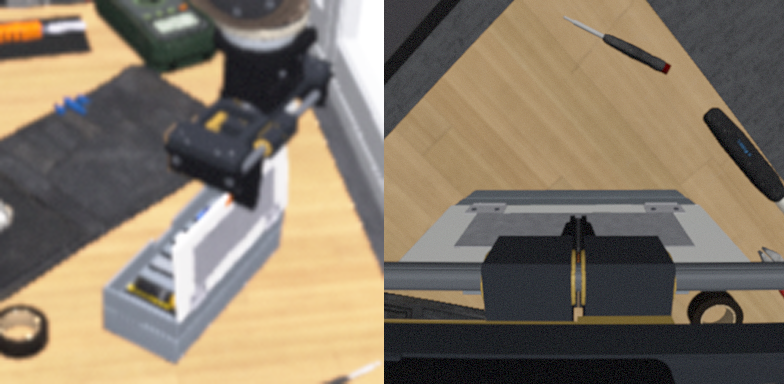

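Request:
play_rows:
  moves:
    - [-0.006, 0, 0.001, 0, -0.007, 0, 0]
    - [-0.007, 0, 0.001, 0, 0, 0, 0]
    - [-0.007, 0, 0.002, 0, 0, 0, 0]
    - [-0.006, 0, 0.003, 0, 0, 0, 0]
    - [-0.006, 0, 0.004, 0, 0, 0, 0]
    - [-0.006, 0, 0.004, 0, 0, 0, 0]
    - [-0.005, 0, 0.004, 0, 0, 0, 0]
    - [0, 0, 0, 0, 0, 0, 0]

```text
t: 31.5
eef_pos: [574.4, -222.8, 91.0]
tcp_rot: [-3.141, 0.0, -0.738]
ft_force: [0.7, -0.9, -0.1]
opening: 0.006
```

```bash
python3 v2.py 29 46.7 93.6
```

```text
at [ 574.4 -222.8   91. ] [-3.141  0.    -0.738] op 0.006 F [ 0.7 -0.9 -0.1] t 31.5
delta mm [ 2.3 -0.2 -2.6] rotvec [-0.001  0.    -0.003]
```

View pics/d29z.png

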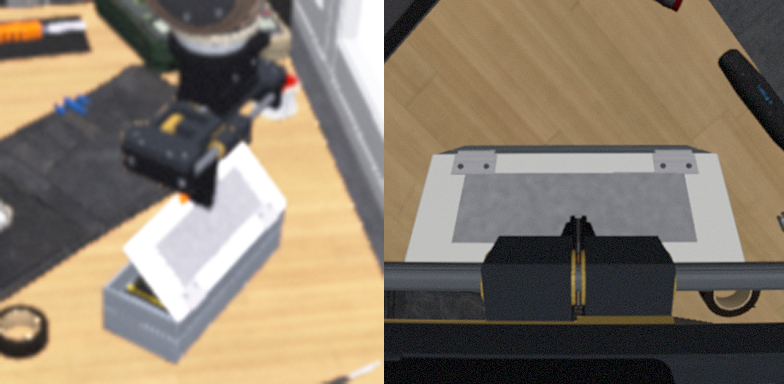

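Now xb≈44, z 91 → go to (30,70) then straight down to about 44.

Request:
play_rows:
  moves:
    - [-0.005, 0, 0.006, 0, 0, 0, 0]
    - [-0.004, 0, 0.006, 0, 0, 0, 0]
    - [-0.003, 0, 0.007, 0, 0, 0, 0]
    - [-0.002, 0, 0.007, 0, 0, 0, 0]
    - [-0.001, 0, 0.007, 0, 0, 0, 0]
    - [0, 0, 0.006, 0, 0, 0, 0]
    - [0, 0, 0.004, 0, 0, 0, 0]
    - [0, 0, 0, 0, 0, 0, 0]

```text
t: 32.4
eef_pos: [562.4, -211.9, 44.1]
tcp_rot: [-3.141, 0.002, -0.738]
ft_force: [-0.1, -0.4, 0.6]
opening: 0.005
```

```bash
python3 v2.py 30 24 44
```

```text
at [ 562.4 -211.9   44.1] [-3.141e+00  2.000e-03 -7.380e-01] op 0.005 F [-0.1 -0.4  0.6] t 32.4
delta mm [-4.2 -0.1  0.2] rotvec [-0.     0.002 -0.003]
```

View pics/d30z.png

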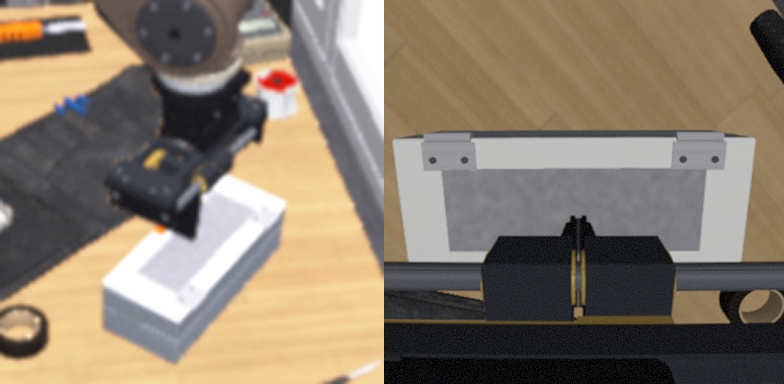

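Nearly shut; press gently until force shows.

Request:
play_rows:
  moves:
    - [0, 0, 0.002, 0, 0, 0, 0]
    - [0, 0, 0.002, 0, 0, 0, 0]

```text
t: 32.7
eef_pos: [562.8, -212.2, 41.1]
tcp_rot: [-3.141, 0.001, -0.738]
ft_force: [-1.0, 1.7, 5.0]
opening: 0.006
```

Request:
play_rows:
  moves:
    - [0, 0, 0.002, 0, 0, 0, 0]
    - [0, 0, 0.002, 0, 0, 0, 0]

```text
t: 32.9
eef_pos: [563.0, -212.2, 40.7]
tcp_rot: [-3.141, -0.001, -0.738]
ft_force: [-9.7, 4.5, 28.8]
opening: 0.005
```

Request:
play_rows:
  moves:
    - [0, 0, -0.01, 0, 0, 0, 0]
    - [0, 0, -0.03, 0, 0, 0, 0]
    - [0, 0, -0.05, 0, 0, 0, 0]
    - [-0.02, 0, -0.05, 0, 0, 0, 0]
    - [-0.05, 0, 0, 0, 0, 0, 0]
    - [-0.05, 0, 0, 0, 0, 0, 0]
    - [0, 0, 0, 0, 0, 0, 0]

```text
t: 33.6
eef_pos: [472.8, -131.1, 184.2]
tcp_rot: [-3.139, -0.005, -0.739]
ft_force: [1.3, -0.1, -0.3]
opening: 0.002
```

```bash
python3 -c "
from h import *
go(0,0,0,0)
c=snap('wrist','w31'); s=snap('scene','s31'); d=snap('side','d31')
for th in (0,0.06,0.12): print(th,proj(d,lipw(th,102,2)).round(1),proj(d,lipw(th,-102,2)).round(1),proj(s,lipw(th,0,2)).round(1))
cv2.imwrite('pics/d31z.png',cv2.resize(d['img'][130:300,130:350,::-1],None,fx=3.5,fy=3.5,interpolation=2))
"
```

```text
at [ 472.8 -131.1  184.2] [-3.139 -0.005 -0.739] op 0.002 F [ 1.3 -0.1 -0.3] t 33.6
delta mm [-438.6  222.2  181.4] rotvec [-0.    -0.006 -0.739]
0 [287.7 213.1] [246.5 253.7] [276.  169.4]
0.06 [287.8 211.7] [246.6 252.3] [276.  168.2]
0.12 [288.1 210.4] [246.8 250.9] [276.  166.9]
```

View pics/w31.png

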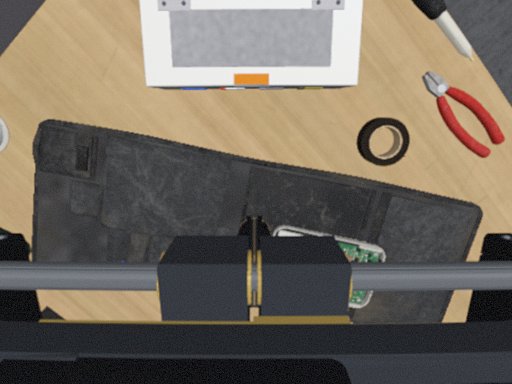

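View pics/d31z.png

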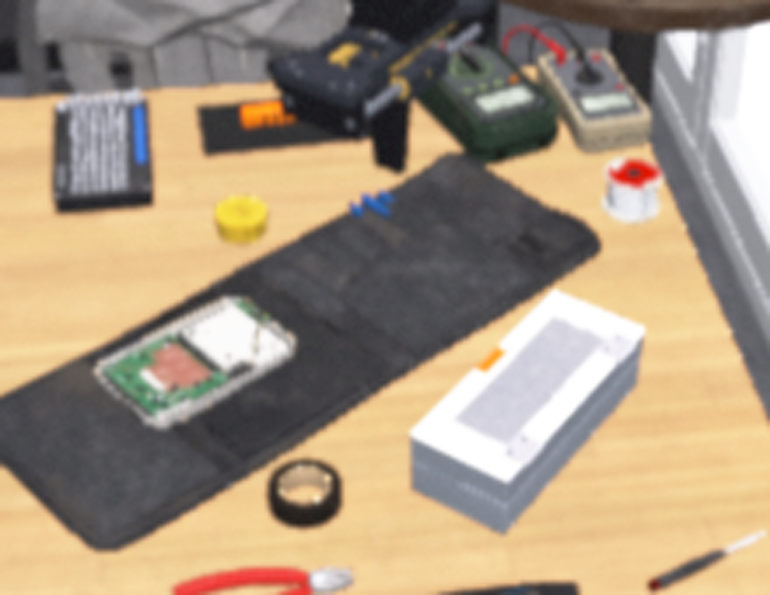

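View pics/s31.png

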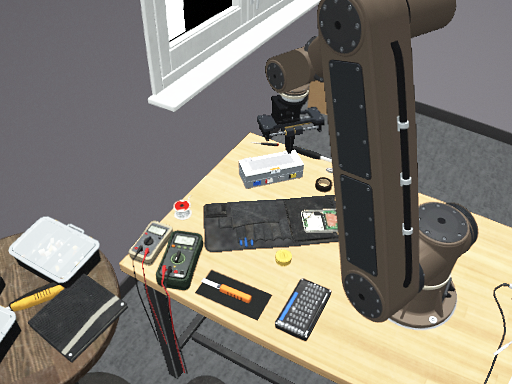

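```bash
python3 -c "
from h import *
for f in ('scene0','s31'):
  c=load(f); im=c['img'].astype(int)
  m=((im[...,0]>180)&(im[...,1]>70)&(im[...,1]<170)&(im[...,2]<80)); m[:270]=0; m[:,:195]=0; m[:,300:]=0
  q=np.argwhere(m)[:,::-1]; print(f,len(q),onz(c,*q.mean(0),15))
a=load('s31')['img'][130:310,150:350,::-1]; cv2.imwrite('pics/s31z.png',cv2.resize(a,None,fx=4,fy=3.3,interpolation=2)[:600,:800])
"
```

```text
scene0 82 [414.07070519 264.98573123  15.        ]
s31 88 [417.14042966 265.37829733  15.        ]
```

View pics/s31z.png

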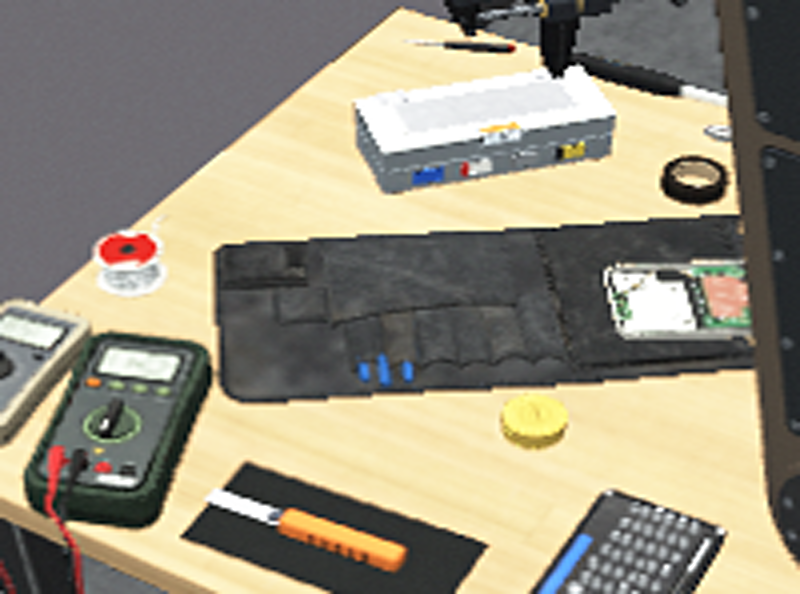

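```bash
python3 -c "
from h import *
print(job_done(), state()['t'])"
```

```text
the job is handed in; nothing more can be done
the job is handed in; nothing more can be done
```

The job is handed in; it reported no verdict. I pried the cover up with the tool and swung it back to its stop, at about 1.8 rad by two cameras. I put the tool back on its mat, laid the blue and the black/amber cell in their own bays (the only two cells I found), then pushed the cover shut.

**Last checks**
- **Cells:** the last view before closing showed both lying between the ribs of the right bays. I could not see them after the cover was shut.
- **Cover:** pressing it met 29 N at its shut height. In the side view it lies within 1 to 2 pixels of its starting outline (0.06 rad, the shut limit, is about 1.4 pixels).
- **Tool:** it lies on the mat, about 3 mm from where it started.
- **Other objects:** none looks shifted, and the arm was clear of everything at about 34 s.

**What disagreed**
- **Fingertips:** they turned out to be 20 to 23 mm above the reported TCP, not 14 mm below it. My first grasp therefore closed on air above the tool, without harm, and I corrected for this from the images.
- **Bay positions:** the bays measured 1.5 to 3 mm to the left of my box estimate, so I placed the cells by the bay images.

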